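# Find the tin that rattles and hold it out

## Task

The steel ball in one of the three sealed tins has come off its seat. Working from the robot's left to right, pick up each tin in turn (all three, even if you find it early), shake it by rocking it lengthways so that an end dips by 20 degrees or more, feel whether the ball runs loose, and set it back in its own bay. Then hold out only the one that rattles, level and still, about 15 cm above the bench over the middle of the steel dish, with the other two back upright in their own bays and nothing else on the bench disturbed; finish while still holding it there (if the last tin is the loose one it need not be set down first).

Things in the scene. Friction and masses are not known exactly. Their poses are not given: they have to be found in the camera images.
- tin_left_center (a point): The sealed aluminium tin in the left (robot's left, +y) bay; all three alike, 118 mm long (its x), 58 wide (y: grip across this), 60 tall (z), 0.50-0.63 kg with contents. Point: its centre, 30 mm above its underside. Each holds 0.30 kg: in two a packed ball fixed at the centre, in one (any) a hidden, unreported ball that rolls 33 mm either way along x once an end dips a little, shifting the balance by 0.1 N m.
- tin_middle_center (a point): The sealed aluminium tin in the middle bay; all three alike, 118 mm long (its x), 58 wide (y: grip across this), 60 tall (z), 0.50-0.63 kg with contents. Point: its centre, 30 mm above its underside. Each holds 0.30 kg: in two a packed ball fixed at the centre, in one (any) a hidden, unreported ball that rolls 33 mm either way along x once an end dips a little, shifting the balance by 0.1 N m.
- tin_right_center (a point): The sealed aluminium tin in the right (-y) bay; all three alike, 118 mm long (its x), 58 wide (y: grip across this), 60 tall (z), 0.50-0.63 kg with contents. Point: its centre, 30 mm above its underside. Each holds 0.30 kg: in two a packed ball fixed at the centre, in one (any) a hidden, unreported ball that rolls 33 mm either way along x once an end dips a little, shifting the balance by 0.1 N m.
- rack: Fixed dark three-bay tray, 144 x 385 mm (its x, y); origin at the centre of its underside. Bays at 120 mm spacing along its y, floor 6 mm above the bench, 134 x 74 mm inside, each ringed by ribs 3 mm thick and 6 mm tall; a tin stands along the tray's x in each, its centre 36 mm above the bench.
- dish_center (a point): Shallow fixed round steel handover dish, 124 mm across and 22 mm tall, on the far side of the tray; this point is the centre of its rim, 22 mm above the bench.
- bottle: Amber glass bottle with a black cap, 56 mm across, 105 mm tall; origin at the centre of its underside. Bystander.
- beaker: Empty glass beaker, 66 mm across, 85 mm tall; origin at the centre of its underside. Bystander.
- timer: Small white bench timer lying flat, 60 x 65 x 22 mm; origin at the centre of its underside. Bystander.
- jar: Small lidded sample jar, 52 mm across, 60 mm tall; origin at the centre of its underside. Bystander.
- pipette: Hand pipette lying flat, 250 mm long along its x, 62 mm wide, 24 mm tall. Bystander.
- tip_box: Grey box with a clear lid, 122 x 87 x 59 mm; origin at the centre of its underside. Bystander.
Not all that is in view belongs to the job. Of the things shaped like the part that bears dish_center, the bare steel one is meant.

How it is judged (in metres and radians):
On the way, in this order (a step that is already met when the one before it is completed fails the run):
1. the left tin is held up clear of the tray and rocked lengthways, an end dipping at least 17 degrees (height (world z) of tin_left_center above 0.08 m and contact force between the fingers and tin_left above 1 N and (angle between tin_left_center's own x axis and vertical below 1.2708 rad or angle between tin_left_center's own x axis and vertical above 1.8708 rad)), for 0.1 s.
2. the middle tin is held up clear of the tray and rocked lengthways, an end dipping at least 17 degrees (height (world z) of tin_middle_center above 0.08 m and contact force between the fingers and tin_middle above 1 N and (angle between tin_middle_center's own x axis and vertical below 1.2708 rad or angle between tin_middle_center's own x axis and vertical above 1.8708 rad)), for 0.1 s.
3. the right tin is held up clear of the tray and rocked lengthways, an end dipping at least 17 degrees (height (world z) of tin_right_center above 0.08 m and contact force between the fingers and tin_right above 1 N and (angle between tin_right_center's own x axis and vertical below 1.2708 rad or angle between tin_right_center's own x axis and vertical above 1.8708 rad)), for 0.1 s.
At the end, for the whole second after the job is handed in: The rattling tin is held in the fingers, its centre within 45 mm of the dish's centre seen from above and 105 to 230 mm above the bench, level within 10 degrees and still (under 30 mm/s); the two silent tins stand upright within 20 mm of where they started (((distance between tin_left_center and loose_ball_center below 0.055 m and contact force between the fingers and tin_left above 1 N and horizontal distance between tin_left_center and dish_center below 0.045 m and height (world z) of tin_left_center between 0.105 and 0.23 m and angle between tin_left_center's own z axis and vertical below 0.17 rad and linear speed of tin_left below 0.03 m/s and distance of each of tin_middle_center, tin_right_center from where it was at the start of the episode below 0.02 m and angle between each of tin_middle_center, tin_right_center's own z axis and vertical below 0.08 rad) or (distance between tin_middle_center and loose_ball_center below 0.055 m and contact force between the fingers and tin_middle above 1 N and horizontal distance between tin_middle_center and dish_center below 0.045 m and height (world z) of tin_middle_center between 0.105 and 0.23 m and angle between tin_middle_center's own z axis and vertical below 0.17 rad and linear speed of tin_middle below 0.03 m/s and distance of each of tin_left_center, tin_right_center from where it was at the start of the episode below 0.02 m and angle between each of tin_left_center, tin_right_center's own z axis and vertical below 0.08 rad) or (distance between tin_right_center and loose_ball_center below 0.055 m and contact force between the fingers and tin_right above 1 N and horizontal distance between tin_right_center and dish_center below 0.045 m and height (world z) of tin_right_center between 0.105 and 0.23 m and angle between tin_right_center's own z axis and vertical below 0.17 rad and linear speed of tin_right below 0.03 m/s and distance of each of tin_left_center, tin_middle_center from where it was at the start of the episode below 0.02 m and angle between each of tin_left_center, tin_middle_center's own z axis and vertical below 0.08 rad))); the arm keeps its last pose, push and grip.
It fails at once if a silent tin is held out over the dish ((horizontal distance between tin_left_center and dish_center below 0.05 m and distance between tin_left_center and loose_ball_center above 0.06 m) or (horizontal distance between tin_middle_center and dish_center below 0.05 m and distance between tin_middle_center and loose_ball_center above 0.06 m) or (horizontal distance between tin_right_center and dish_center below 0.05 m and distance between tin_right_center and loose_ball_center above 0.06 m)).
It fails at once if a bystander is moved by more than 30 mm (distance of any of bottle, beaker, timer, jar, pipette, tip_box from where it was at the start of the episode above 0.03 m).
It also fails if it takes over 72 s, if anything falls off the work surface, if the arm or the gripper's body presses on something with over 40 N, if the wrist force passes 120 N, or if a joint passes its speed limit or range.

## Robot

A 6-joint arm with a two-finger parallel gripper is mounted at the origin on the work surface. World frame = base frame: x ahead of the robot, y to its left, z up, the work surface at z = 0. Lengths are in m, angles in degrees, forces in N, time in s.
With the tool pointing down it reaches from about 0.275 to 0.825 m from the base axis. Payload 5.2 kg.
Tool frame: the origin (TCP) lies midway between the tips of the shut fingers; the grasp point (between the pads) lies 19 mm behind it (arm.tcp_to_grasp is the distance from the TCP to the grasp point, in m); z points along the fingers, y is the direction in which the jaws open and shut (so a half turn about z gives the same grasp; the last joint's range is limited). The gripper opens to 93 mm and grips with 3 to 60 N. Pads are 15 mm wide; open, the fingers measure 128 mm over their backs; the gripper's body (75 mm by 188 mm) begins 65 mm behind the grasp point.
Start: joints at [62.578, 14.817, 87.949, -0, 77.235, -11.62], TCP at [0.15, 0.529, 0.219] pointing down, gripper open.
Joint ranges: [-179.93, 179.93], [-52.35, 119.4], [10.71, 147.94], [-69.91, 249.91], [12.55, 155.21], [-178.61, 178.61]. Speed limits (degrees/s): [147.25, 147.25, 180, 180, 180, 180].

## Interface

Orientations are given as a 3x3 rotation matrix whose columns are the frame's x, y, z axes.
In Python, from workcell import readout, imaging, ticket, arm gives the robot as it stands.
- The arm moves only by the tool play_rows, never from a script. Its arguments are lists of equal length, an entry for each row: "fingers": the opening, from 0 (shut) to 1 (fully open); "dp": the shift along the tool's x, y, z in mm, a list of three; "yaw": the turn about the tool's z in degrees. In form: {"fingers": [fingers, ...], "dp": [[tx, ty, tz], ...], "yaw": [yaw, ...]}. A call has 1 to 10 rows; each row shifts and turns the commanded pose from where the row before left it, along the tool's axes as they then stand; what a row does not reach is not made up. A row lasts 1/12 s, in which the tool goes at most 41.7 mm and 7.16 degrees, less where a joint would pass 70% of its speed; a pose out of reach is approached as far as the arm can. A call is refused whole if a number of a shift passes 41.7 or a number of a turn 7.16, either way. A call with a gripper value outside its range is refused whole. The fingers move at their own pace and stop on an object; the grip force is fixed at half the most. Time passes only in rows, so rows that do not move let the fingers close. It gives the time, the measured TCP pose, the force and the opening at its end, in the units of the state.
- readout.get_obs(): the state, without advancing time (a new reading comes with each control period).
- imaging.snapshot(name): name is "side" or "top" or "wrist"; returns the picture (400x640x3 uint8, red, green, blue); there is no depth.
- imaging.get_calibration(name): a dict with "fov_y" (degrees; the focal length in pixels is half the picture's height over the tangent of half this angle, whatever the lens; pixels are square), "cx", "cy" (the principal point, pixels), "dist_coeffs" ([k1, k2, p1, p2, k3] as OpenCV has them; the pictures are not rectified), "world_to_cam" (4x4, takes a point from world to camera coordinates). Camera axes: x right, y down, z forward; pixel columns grow to the right and rows downward; lengths in m; the calibration is good to about 2 mm. A picture is of the moment at which its call begins: read the wrist's pose just before it. get_calibration takes no time and is no camera call; for the wrist camera it gives the pose at the moment of the call.
- ticket.close_job(): hands the job in, once; it reports no verdict.
The state is a dict: "clock": time; "qpos": joint angles; "dq": joint speeds; "effort": joint torques, N m; "position": TCP position; "tcp_rot": TCP orientation; "force": force on the tool from outside, world axes, zero at the start; "torque": the same for the moment, N m; "opening": opening from 0.0 (shut) to 1.0 (fully open).
Only numpy, scipy, OpenCV 4.12 (cv2) and the standard library are available. Lean on these libraries where they do the work, as an engineer would, in place of code of your own. Each camera call takes 0.05 s, during which the arm holds its last target.

## Working session

There is one attempt and no reset: what is moved stays moved. The work goes in short steps, Python scripts to look and compute and a tool call to move; the robot and the scene stay as the last step left them, time stands still between calls to the robot, and variables do not carry over. Pictures are saved under pics/ and viewed, and the job is handed in when it is done.

Besides the shell and the picture viewer there is one more tool, called after "Request:" in YAML: its name, and indented under it one key for each argument. play_rows: Moves the arm, as the interface text tells. Its arguments: {"type":"object","properties":{"fingers":{"type":"array"},"dp":{"type":"array"},"yaw":{"type":"array"}},"required":["fingers","dp","yaw"]}

```bash
ls; mkdir -p pics; python3 - <<'E'
from workcell import readout, imaging, arm
import cv2,numpy as np
o=readout.get_obs(); 
for k,v in o.items(): print(k,np.round(v,4).tolist())
print([a for a in dir(arm) if a[0]!='_'], arm.tcp_to_grasp)
for n in("side","top","wrist"):
    c=imaging.get_calibration(n); print(n,{k:np.round(v,4).tolist() for k,v in c.items()})
    cv2.imwrite(f"pics/{n}0.png",imaging.snapshot(n)[:,:,::-1])
E
```

```text
pics
clock 0.0
qpos [62.5791, 14.8579, 88.0112, 0.0004, 77.2345, -11.6192]
dq [0.0084, -0.0059, 0.0465, 0.0216, -0.0561, -0.0324]
effort [0.0001, -43.7307, -28.4007, 0.0718, 0.0412, -0.0001]
position [0.1495, 0.5287, 0.2178]
tcp_rot [[-0.9622, 0.2723, -0.0008], [0.2723, 0.9622, -0.0016], [0.0004, -0.0018, -1.0]]
force [-0.571, -0.9287, 0.4946]
torque [-0.0259, -0.0324, 0.0107]
opening 0.9993
['PlanningError', 'tcp_to_grasp'] 0.0188
side {'fov_y': 54.7649, 'cx': 317.6456, 'cy': 204.8947, 'dist_coeffs': [-0.0705, 0.0, 0.0, 0.0, 0.0], 'world_to_cam': [[0.8989, -0.4381, -0.0105, -0.4943], [-0.2885, -0.5735, -0.7667, 0.2081], [0.3298, 0.6922, -0.6419, 1.1065], [0.0, 0.0, 0.0, 1.0]]}
top {'fov_y': 45.8713, 'cx': 325.9902, 'cy': 195.1328, 'dist_coeffs': [-0.0338, 0.0, 0.0, 0.0, 0.0], 'world_to_cam': [[0.0789, -0.9969, 0.005, -0.0189], [-0.9752, -0.0782, -0.2071, 0.5291], [0.2069, 0.0115, -0.9783, 1.1664], [0.0, 0.0, 0.0, 1.0]]}
wrist {'fov_y': 65.0718, 'cx': 322.7527, 'cy': 197.9831, 'dist_coeffs': [-0.0538, 0.0, 0.0, 0.0, 0.0], 'world_to_cam': [[0.2712, 0.9625, -0.002, -0.5485], [0.935, -0.263, 0.2378, -0.0279], [0.2283, -0.0664, -0.9713, 0.3883], [0.0, 0.0, 0.0, 1.0]]}
```

View pics/top0.png

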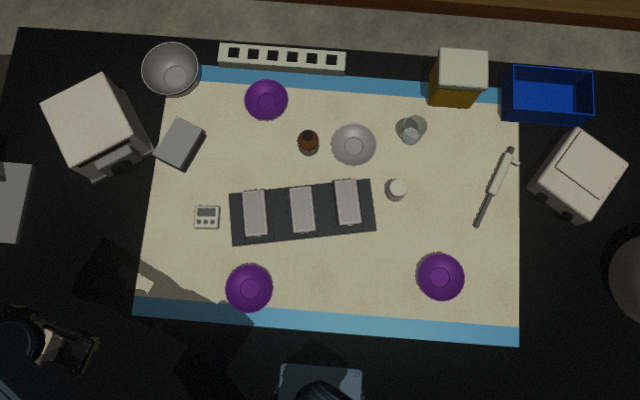

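View pics/side0.png

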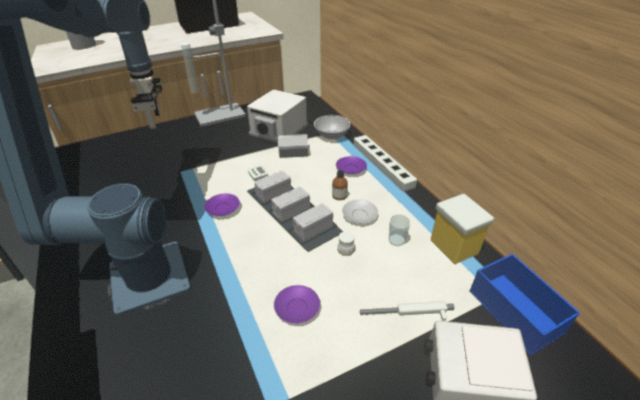

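View pics/wrist0.png

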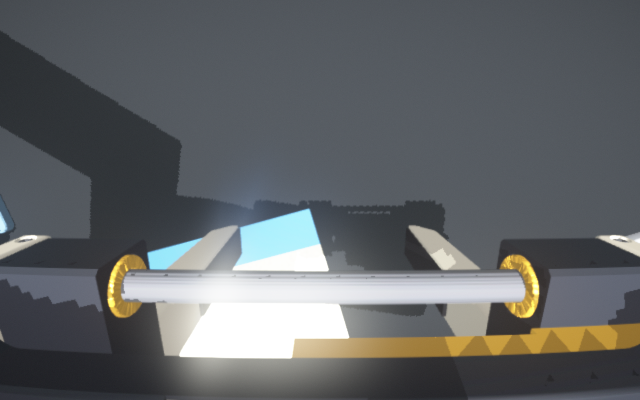

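The top view shows the tray, tins near (255,213), (302,209) and (347,202). The dish candidates are grey (353,145), grey (171,69, off the mat and bigger), and purple (266,100), (249,288), (441,277). The bare steel one by the tray's far side, (353,145), fits. Next I measure and enlarge.

```bash
cat > h.py <<'E'
import cv2,numpy as np
from workcell import readout, imaging
def K(c):
    f=200/np.tan(np.radians(c['fov_y']/2)); return np.array([[f,0,c['cx']],[0,f,c['cy']],[0,0,1.]])
def ray(c,p):
    u=cv2.undistortPoints(np.array(p,float).reshape(-1,1,2),K(c),np.array(c['dist_coeffs'])).reshape(-1,2)
    W=np.array(c['world_to_cam']);R=W[:3,:3];o=-R.T@W[:3,3]
    return o,np.c_[u,np.ones(len(u))]@R
def onz(c,p,z):
    o,d=ray(c,p); return o+d*((z-o[2])/d[:,2])[:,None]
def proj(c,P):
    W=np.array(c['world_to_cam'])
    return cv2.projectPoints(np.array(P,float).reshape(-1,1,3),cv2.Rodrigues(W[:3,:3])[0],W[:3,3],K(c),np.array(c['dist_coeffs']))[0].reshape(-1,2)
def tri(c1,p1,c2,p2):
    o1,d1=ray(c1,p1);o2,d2=ray(c2,p2);out=[]
    for a,b in zip(d1,d2):
        s=np.linalg.lstsq(np.c_[a,-b],o2-o1,rcond=None)[0]; A=o1+s[0]*a;B=o2+s[1]*b; out.append(np.r_[(A+B)/2,np.linalg.norm(A-B)])
    return np.array(out)
E
python3 - <<'E'
import cv2
t=cv2.imread('pics/top0.png');s=cv2.imread('pics/side0.png')
cv2.imwrite('pics/top0c.png',cv2.resize(t[115:255,220:420],None,fx=4,fy=4,interpolation=cv2.INTER_CUBIC))
cv2.imwrite('pics/side0c.png',cv2.resize(s[150:270,235:395],None,fx=5,fy=5,interpolation=cv2.INTER_CUBIC))
E
```

```text
(no output)
```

View pics/top0c.png

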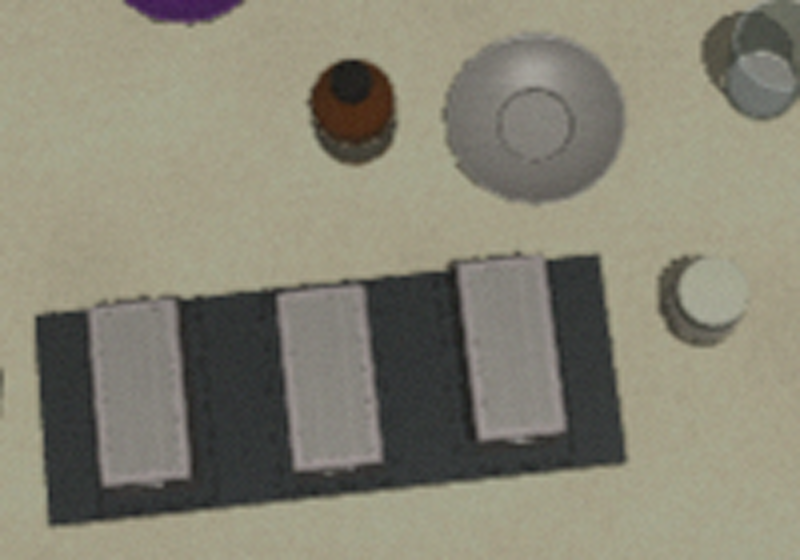

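View pics/side0c.png

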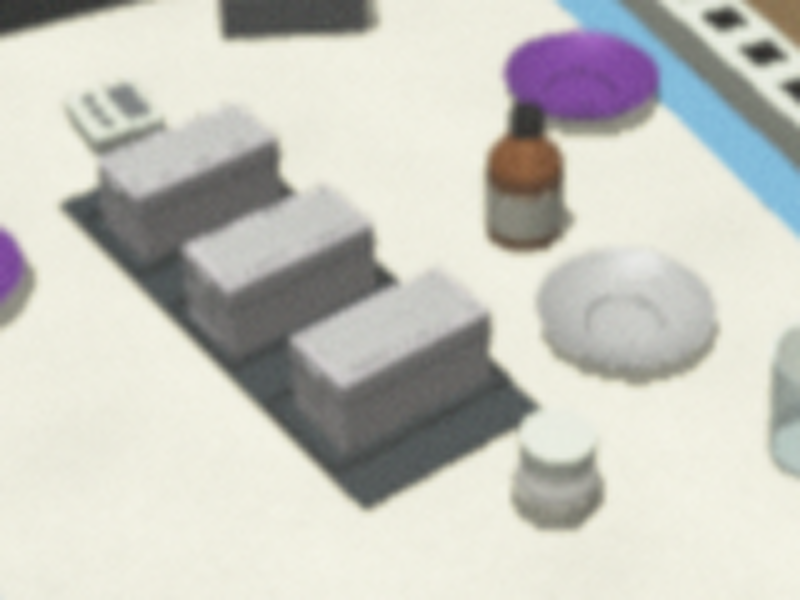

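```bash
python3 - <<'E'
from h import *
ct,cs=imaging.get_calibration('top'),imaging.get_calibration('side')
T=lambda a:(np.array(a,float)+.5)/4+[220,115]-.5
S=lambda a:(np.array(a,float)+.5)/5+[235,150]-.5
tins=dict(L=([(90,307),(178,298),(189,480),(102,487)],[(232,105),(279,145),(147,197),(97,165)]),
M=([(278,292),(365,284),(381,463),(293,471)],[(322,187),(374,230),(235,294),(183,253)]),
R=([(458,264),(545,256),(566,432),(477,440)],[(435,270),(490,318),(345,388),(292,343)]))
for k,(a,b) in tins.items():
    r=tri(ct,T(a),cs,S(b)); m=r.mean(0); P=onz(ct,T(a),.066); c=P.mean(0)
    x=(P[0]+P[1]-P[2]-P[3])/2; w=(P[0]+P[3]-P[1]-P[2])/2
    print(k,'tri',m.round(4),r[:,2].round(3),'top@66',c.round(4),'yaw',np.degrees(np.arctan2(x[1],x[0])).round(1),'len',np.linalg.norm(x).round(4),np.linalg.norm(w).round(4), 'side@66',onz(cs,S(b),.066).mean(0).round(4))
# tray corners top
q=onz(ct,T([(36,316),(599,255),(626,463),(50,524)]),.006);print('tray',q.round(4),q.mean(0).round(4))
# dish rim extremes
for pts,f,c in(([(444,117),(625,117),(535,33),(535,203)],T,ct),([(536,305),(717,315),(627,247),(627,383)],S,cs)):
    q=onz(c,f(pts),.022);print('dish',q.round(4),((q[0]+q[1])/2).round(4),((q[2]+q[3])/2).round(4),np.linalg.norm(q[0]-q[1]))
q=onz(ct,[(141,69),(201,69)],.03);print('bowl',q,np.linalg.norm(q[0]-q[1]))
for n,p,z in(('bottlecap',[T((350,82))],.105),('beaker',[T((762,85))],.0),('jar',[T((712,292))],.06)):print(n,onz(ct,p,z).round(3))
E
```

```text
L tri [0.4696 0.2015 0.0582 0.004 ] [0.06  0.055 0.061 0.057] top@66 [0.4668 0.2005 0.066 ] yaw 9.9 len 0.1172 0.0558 side@66 [0.4679 0.191  0.066 ]
M tri [0.4887 0.0816 0.0579 0.003 ] [0.06  0.057 0.058 0.057] top@66 [0.4864 0.0813 0.066 ] yaw 10.0 len 0.1163 0.0559 side@66 [0.4861 0.072  0.066 ]
R tri [ 0.5169 -0.0335  0.0588  0.0018] [0.06  0.057 0.061 0.057] top@66 [ 0.5147 -0.0331  0.066 ] yaw 10.4 len 0.1152 0.0565 side@66 [ 0.5143 -0.0409  0.066 ]
tray [[ 0.5225  0.2856  0.006 ]
 [ 0.5951 -0.09    0.006 ]
 [ 0.4547 -0.1164  0.006 ]
 [ 0.3841  0.2595  0.006 ]] [0.4891 0.0847 0.006 ]
dish [[ 0.6791  0.0222  0.022 ]
 [ 0.6891 -0.1007  0.022 ]
 [ 0.7445 -0.0355  0.022 ]
 [ 0.6236 -0.0436  0.022 ]] [ 0.6841 -0.0392  0.022 ] [ 0.684  -0.0395  0.022 ] 0.12325716387442415
dish [[ 0.6314 -0.0174  0.022 ]
 [ 0.7338 -0.0802  0.022 ]
 [ 0.7172  0.0082  0.022 ]
 [ 0.6466 -0.1102  0.022 ]] [ 0.6826 -0.0488  0.022 ] [ 0.6819 -0.051   0.022 ] 0.12018171054262101
bowl [[0.85451605 0.57120551 0.03      ]
 [0.86722342 0.4019219  0.03      ]] 0.16975988410784137
bottlecap [[0.67  0.083 0.105]]
beaker [[ 0.728 -0.197  0.   ]]
jar [[ 0.563 -0.16   0.06 ]]
```

Request:
play_rows:
  fingers: [1, 1, 1, 1, 1, 1, 1, 1, 1, 1]
  dp:
    - [0, 0, 0]
    - [0, 0, 0]
    - [0, 0, 0]
    - [0, 0, 0]
    - [-24, -39, 0]
    - [-24, -39, 0]
    - [-24, -39, 0]
    - [-24, -39, 0]
    - [-24, -39, 0]
    - [-24, -39, 0]
  yaw: [-6.45, -6.45, -6.45, -6.45, 0, 0, 0, 0, 0, 0]

```text
clock: 0.98
position: [0.3164, 0.3406, 0.2186]
tcp_rot: [[-0.985, -0.174, -0.0], [-0.174, 0.985, -0.0], [0.0, -0.0, -1.0]]
force: [0.9, 0.4, 0.3]
opening: 1.002
```

Request:
play_rows:
  fingers: [1, 1, 1, 1, 1, 1, 1]
  dp:
    - [-24, -39, 0]
    - [-23, -38, 0]
    - [-23, -37, 0]
    - [-22, -37, 0]
    - [0, 0, 0]
    - [0, 0, 0]
    - [0, 0, 0]
  yaw: [0, 0, 0, 0, 0, 0, 0]

```text
clock: 1.57
position: [0.4253, 0.2172, 0.2183]
tcp_rot: [[-0.985, -0.172, -0.001], [-0.172, 0.985, 0.0], [0.001, 0.001, -1.0]]
force: [-0.9, 0.3, 0.7]
opening: 0.999
```

```bash
python3 - <<'E'
from h import *
o=readout.get_obs();print(o['clock'],o['position'],np.round(o['tcp_rot'],3),np.round(o['qpos'],1))
c=imaging.get_calibration('wrist');print(np.round(c['world_to_cam'],3))
im=imaging.snapshot('wrist')[:,:,::-1];cv2.imwrite('pics/w1.png',im)
E
```

```text
1.5667 [0.42533722 0.21719258 0.21828249] [[-0.985 -0.172 -0.001]
 [-0.172  0.985  0.   ]
 [ 0.001  0.001 -1.   ]] [ 13.6   7.4  97.4   0.   75.3 -86.3]
[[-0.173  0.985  0.001 -0.14 ]
 [ 0.957  0.168  0.237 -0.47 ]
 [ 0.233  0.042 -0.972  0.28 ]
 [ 0.     0.     0.     1.   ]]
```

View pics/w1.png

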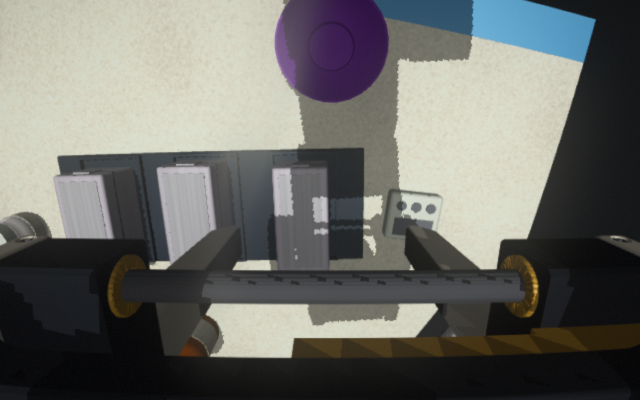

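```bash
python3 - <<'E'
import cv2
t=cv2.imread('pics/w1.png')
c=cv2.resize(t[140:280,40:380],None,fx=2.35,fy=2.35,interpolation=cv2.INTER_CUBIC)
cv2.imwrite('pics/w1c.png',cv2.convertScaleAbs(c,alpha=1.5,beta=10))
E
```

```text
(no output)
```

View pics/w1c.png

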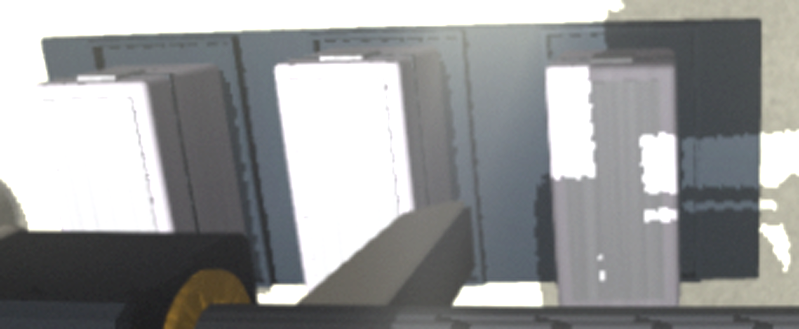

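```bash
python3 - <<'E'
from h import *
c=imaging.get_calibration('wrist')
f=lambda a:(np.array(a,float)+.5)/2.35+[40,140]-.5
ux=np.array([.985,.174])
for z in(.058,.066):
  for n,p in(('L',[(547,67),(675,65)]),('M',[(275,64),(398,61)]),('R',[(40,84),(146,80)])):
    q=onz(c,f(p),z)[:,:2];m=q.mean(0);d=q[1]-q[0]
    print(z,n,q.round(4).tolist(),'w',np.linalg.norm(d).round(4),'yaw',np.degrees(np.arctan2(-d[0],d[1])).round(1),'centre',(m+.059*ux).round(4))
q=onz(c,f([(43,38),(760,19)]),.006);d=q[1]-q[0];print('tray',q.round(4),np.linalg.norm(d),np.degrees(np.arctan2(-d[0],d[1])),(q.mean(0)[:2]+.072*ux).round(4))
ct=imaging.get_calibration('top')
E
```

```text
0.058 L [[0.416, 0.1625], [0.4051, 0.2184]] w 0.0569 yaw 10.9 centre [0.4687 0.2007]
0.058 M [[0.4357, 0.0408], [0.4248, 0.0963]] w 0.0565 yaw 11.2 centre [0.4884 0.0788]
0.058 R [[0.4643, -0.0714], [0.4535, -0.0194]] w 0.0531 yaw 11.7 centre [ 0.517  -0.0351]
0.066 L [[0.4146, 0.1635], [0.404, 0.2181]] w 0.0555 yaw 10.9 centre [0.4674 0.2011]
0.066 M [[0.4339, 0.0448], [0.4232, 0.099]] w 0.0551 yaw 11.2 centre [0.4867 0.0822]
0.066 R [[0.4617, -0.0645], [0.4512, -0.0138]] w 0.0518 yaw 11.7 centre [ 0.5146 -0.0289]
tray [[ 0.4554 -0.1134  0.006 ]
 [ 0.3816  0.2588  0.006 ]] 0.37943554172120914 11.214037221488436 [0.4894 0.0852]
```

Request:
play_rows:
  fingers: [1, 1, 1, 1, 1, 1, 1, 1, 1, 1]
  dp:
    - [1.7, -23.6, 0]
    - [0, 0, 35]
    - [0, 0, 35]
    - [0, 0, 35]
    - [0, 0, 30]
    - [0, 0, 20]
    - [0, 0, 16]
    - [0, 0, 15]
    - [0, 0, 0]
    - [0, 0, 0]
  yaw: [-0.6, 0, 0, 0, 0, 0, 0, 0, 0, 0]

```text
clock: 2.45
position: [0.4268, 0.1949, 0.0324]
tcp_rot: [[-0.982, -0.187, -0.002], [-0.187, 0.982, -0.0], [0.002, 0.0, -1.0]]
force: [-0.1, 0.4, -0.4]
opening: 1.002
```

```bash
python3 - <<'E'
from h import *
o=readout.get_obs();print(o['position'],np.round(o['torque'],3),np.round(o['force'],2))
im=imaging.snapshot('side')[:,:,::-1];cv2.imwrite('pics/s1.png',cv2.resize(im[100:300,180:440],None,fx=3,fy=3))
E
```

```text
[0.42679445 0.19486614 0.03236111] [ 0.036 -0.005  0.064] [-0.09  0.41 -0.39]
```

View pics/s1.png

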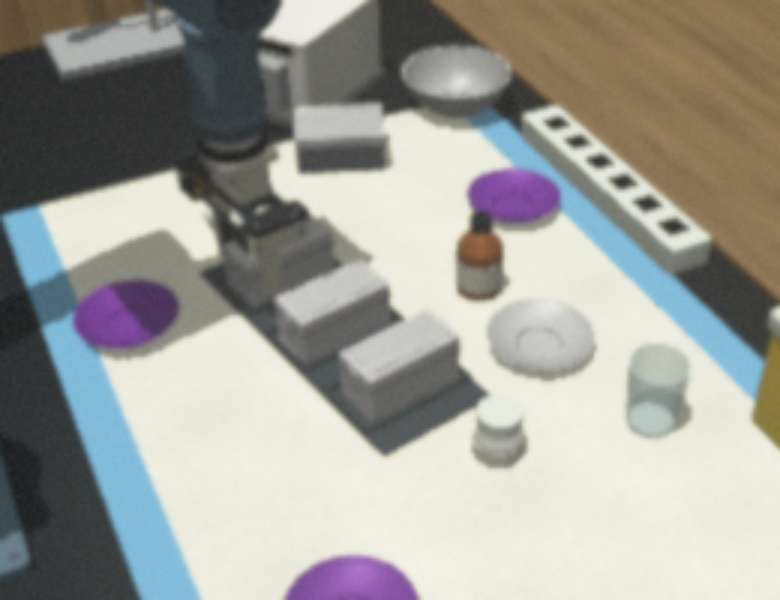

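The picture shows the fingers straddling the near end of the left tin (crop ~(265,250)). I close, then lift slowly.

Request:
play_rows:
  fingers: [0, 0, 0, 0, 0, 0, 0, 0, 0, 0]
  dp:
    - [0, 0, 0]
    - [0, 0, 0]
    - [0, 0, 0]
    - [0, 0, 0]
    - [0, 0, 0]
    - [0, 0, 0]
    - [0, 0, -5]
    - [0, 0, -5]
    - [0, 0, -5]
    - [0, 0, -5]
  yaw: [0, 0, 0, 0, 0, 0, 0, 0, 0, 0]

```text
clock: 3.33
position: [0.4279, 0.1935, 0.0529]
tcp_rot: [[-0.983, -0.184, -0.001], [-0.184, 0.983, -0.0], [0.001, 0.0, -1.0]]
force: [-0.1, 0.0, -5.1]
opening: 0.625
```

```bash
python3 - <<'E'
from h import *
o=readout.get_obs();print(o['position'],np.round(o['torque'],3),np.round(o['force'],2))
im=imaging.snapshot('side')[:,:,::-1];cv2.imwrite('pics/s2.png',cv2.resize(im[130:260,200:360],None,fx=4.5,fy=4.5))
E
```

```text
[0.42787264 0.19353915 0.05290152] [0.003 0.199 0.014] [-0.08  0.01 -5.07]
```

View pics/s2.png

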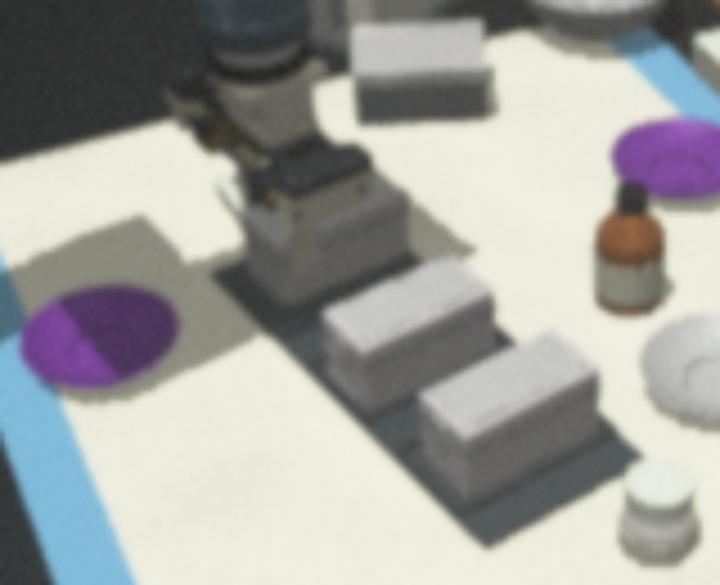

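Request:
play_rows:
  fingers: [0, 0, 0, 0, 0, 0]
  dp:
    - [0, 0, -40]
    - [0, 0, -40]
    - [0, 0, 0]
    - [0, 0, -40]
    - [0, 0, 0]
    - [0, 0, 0]
  yaw: [0, 0, 0, 0, 0, 0]

```text
clock: 3.88
position: [0.4296, 0.1939, 0.1739]
tcp_rot: [[-0.983, -0.184, 0.005], [-0.184, 0.983, 0.001], [-0.005, -0.0, -1.0]]
force: [-0.3, -0.1, -5.6]
opening: 0.619
```

```bash
python3 - <<'E'
from h import *
o=readout.get_obs();print(o['position'],np.round(o['torque'],3),np.round(o['force'],2))
im=imaging.snapshot('side')[:,:,::-1];cv2.imwrite('pics/s3.png',cv2.resize(im[110:240,200:360],None,fx=4.5,fy=4.5))
E
```

```text
[0.42961107 0.19389067 0.17385653] [-0.032  0.286 -0.004] [-0.31 -0.05 -5.64]
```

View pics/s3.png

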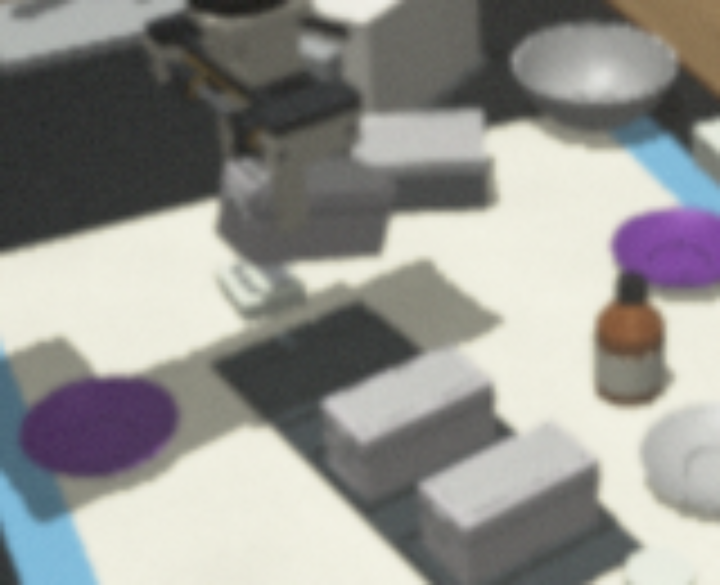

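Request:
play_rows:
  fingers: [0, 0, 0]
  dp:
    - [0, 0, 0]
    - [0, 0, 0]
    - [0, 0, 0]
  yaw: [0, 0, 0]

```text
clock: 4.18
position: [0.4272, 0.1934, 0.171]
tcp_rot: [[-0.983, -0.184, -0.003], [-0.184, 0.983, -0.001], [0.003, -0.0, -1.0]]
force: [-0.1, -0.3, -5.2]
opening: 0.625
```

```bash
cat >> h.py <<'E'
def face_xz(c,p,ctr,yaw=10.5,off=-.029):
    "points of the tin's -y side face: (along tin x from ctr, z)"
    a=np.radians(yaw);ux=np.array([np.cos(a),np.sin(a),0]);n=np.array([-np.sin(a),np.cos(a),0])
    o,d=ray(c,p);q=np.array([ctr[0],ctr[1],0])+off*n
    P=o+d*(((q-o)@n)/(d@n))[:,None]; return np.c_[(P-q)@ux,P[:,2]]
E
python3 - <<'E'
from h import *
o=readout.get_obs();print(o['position'],np.round(o['torque'],3),np.round(o['force'],2))
im=imaging.snapshot('side')[:,:,::-1]
o=readout.get_obs();print(o['clock'],np.round(o['torque'],3),np.round(o['force'],2))
cv2.imwrite('pics/s4.png',cv2.convertScaleAbs(cv2.resize(im[130:180,235:305],None,fx=10,fy=10,interpolation=cv2.INTER_CUBIC),alpha=1.5))
E
```

```text
[0.42719453 0.19339807 0.17098313] [0.004 0.22  0.056] [-0.11 -0.26 -5.21]
4.2333 [0.013 0.277 0.015] [-0.24  0.22 -5.36]
```

View pics/s4.png

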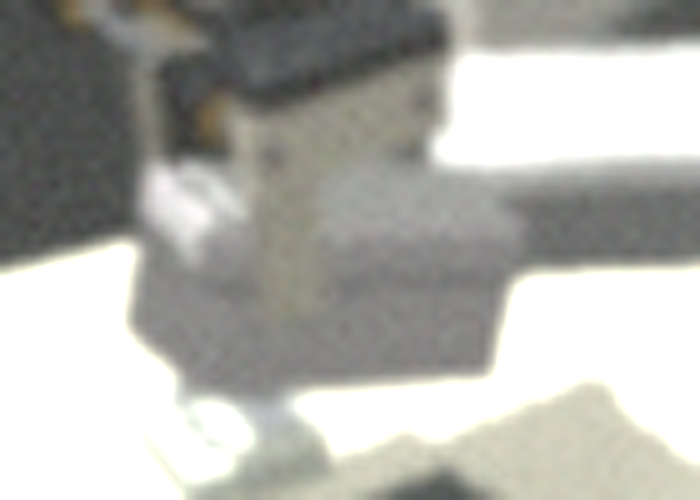

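```bash
python3 - <<'E'
from h import *
c=imaging.get_calibration('side')
f=lambda a:(np.array(a,float)+.5)/10+[235,130]-.5
q=face_xz(c,f([(180,395),(490,373),(515,245),(195,262)]),(.467,.201));print(q.round(4))
for a,b in((0,1),(3,2)):
    d=q[b]-q[a];print(np.degrees(np.arctan2(d[1],d[0])),np.linalg.norm(d))
E
```

```text
[[-0.0791  0.156 ]
 [ 0.0368  0.1164]
 [ 0.0504  0.1628]
 [-0.0675  0.2023]]
-18.877736397944368 0.12245485314036418
-18.50436593290469 0.12436615813532297
```

Request:
play_rows:
  fingers: [0, 0, 0, 0, 0, 0, 0, 0]
  dp:
    - [0, 0, -40]
    - [0, 0, 0]
    - [0, 0, 40]
    - [0, 0, -40]
    - [0, 0, 0]
    - [0, 0, 0]
    - [0, 0, 0]
    - [0, 0, 0]
  yaw: [0, 0, 0, 0, 0, 0, 0, 0]

```text
clock: 4.9
position: [0.4296, 0.1938, 0.2131]
tcp_rot: [[-0.983, -0.184, 0.002], [-0.184, 0.983, 0.0], [-0.002, -0.0, -1.0]]
force: [-0.1, -0.5, -4.9]
opening: 0.619
```

```bash
python3 - <<'E'
from h import *
o=readout.get_obs();print(o['position'],np.round(o['torque'],3),np.round(o['force'],2))
im=imaging.snapshot('side')[:,:,::-1]
o=readout.get_obs();print(o['clock'],np.round(o['torque'],3),np.round(o['force'],2))
cv2.imwrite('pics/s5.png',cv2.convertScaleAbs(cv2.resize(im[110:180,235:305],None,fx=8,fy=8,interpolation=cv2.INTER_CUBIC),alpha=1.5))
E
```

```text
[0.42955538 0.19381438 0.21310024] [-0.05   0.151  0.014] [-0.12 -0.45 -4.9 ]
4.95 [-0.013  0.21  -0.007] [-0.77 -0.04 -4.58]
```

View pics/s5.png

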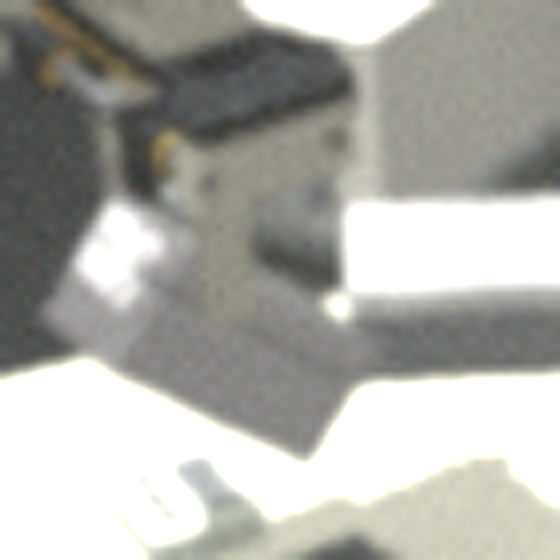

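```bash
python3 - <<'E'
from h import *
c=imaging.get_calibration('side')
f=lambda a:(np.array(a,float)+.5)/8+[235,110]-.5
q=face_xz(c,f([(115,365),(308,460),(362,375)]),(.467,.201));print(q.round(4))
d=q[1]-q[0];print(np.degrees(np.arctan2(d[1],d[0])),np.linalg.norm(d)); d=q[2]-q[1];print(np.degrees(np.arctan2(d[1],d[0])),np.linalg.norm(d))
for t in (0,18.7,45,50):
    t=np.radians(t);print(5.2*(.04*np.cos(t)-.015*np.sin(t)),.1*np.cos(t))
E
```

```text
[[-0.0847  0.2111]
 [-0.0038  0.1324]
 [ 0.0256  0.163 ]]
-44.209190177938744 0.11294167587680952
46.237343081222804 0.04245482426967534
0.20800000000000002 0.1
0.17201192450549127 0.0947210277746029
0.09192388155425121 0.07071067811865477
0.07394835625151992 0.06427876096865394
```

```bash
python3 - <<'E'
import numpy as np
t=np.radians(np.arange(44,-1,-4));x=-(99*np.cos(t)-45*np.sin(t));z=99*np.sin(t)+45*np.cos(t)
print(np.c_[-np.diff(x),-np.diff(z)].round(1).tolist(),x[0]-x[-1],z[0]-z[-1])
E
```

```text
[[7.0, 3.0], [6.7, 3.5], [6.5, 4.0], [6.2, 4.4], [5.9, 4.8], [5.5, 5.2], [5.1, 5.6], [4.7, 5.9], [4.3, 6.3], [3.8, 6.5], [3.4, 6.8]] 59.04498643712841 56.141469690680026
```

Request:
play_rows:
  fingers: [0, 0, 0, 0, 0, 0, 0, 0]
  dp:
    - [-20, 0, 30]
    - [-20, 0, 30]
    - [-19, 0, 30]
    - [0, 0, 20]
    - [0, 0, 8]
    - [0, 0, 5]
    - [0, 0, 2]
    - [0, 0, 0]
  yaw: [0, 0, 0, 0, 0, 0, 0, 0]

```text
clock: 5.62
position: [0.4858, 0.2043, 0.0906]
tcp_rot: [[-0.983, -0.184, 0.0], [-0.184, 0.983, -0.001], [-0.0, -0.001, -1.0]]
force: [-7.5, -2.7, 10.5]
opening: 0.628
```

```bash
python3 - <<'E'
from h import *
o=readout.get_obs();print(o['position'],np.round(o['torque'],3),np.round(o['force'],2))
im=imaging.snapshot('side')[:,:,::-1]
cv2.imwrite('pics/s6.png',cv2.convertScaleAbs(cv2.resize(im[130:230,225:325],None,fx=6,fy=6,interpolation=cv2.INTER_CUBIC),alpha=1.5))
E
```

```text
[0.48578981 0.20428268 0.09063756] [-0.591  1.723 -0.048] [-7.48 -2.72 10.48]
```

View pics/s6.png

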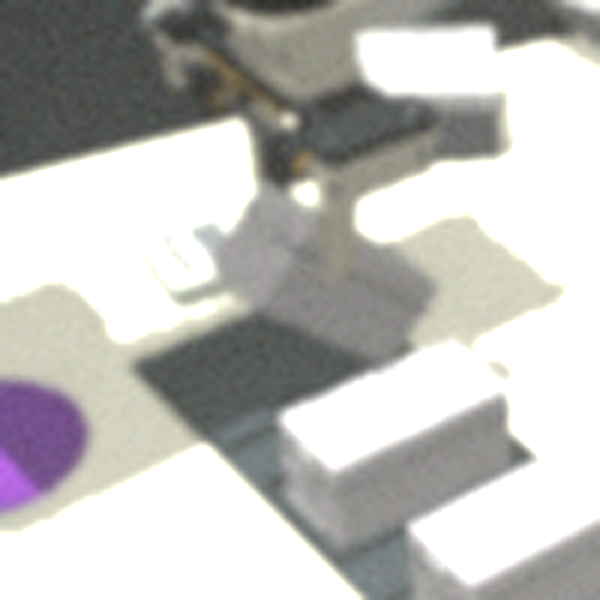

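Request:
play_rows:
  fingers: [0, 0, 0, 0, 0]
  dp:
    - [8, 0, 1]
    - [7, 0, 2.5]
    - [6.5, 0, 4]
    - [6.2, 0, 4.4]
    - [0, 0, 0]
  yaw: [0, 0, 0, 0, 0]

```text
clock: 6.08
position: [0.4584, 0.1993, 0.0773]
tcp_rot: [[-0.983, -0.184, 0.002], [-0.184, 0.983, 0.0], [-0.002, -0.0, -1.0]]
force: [-2.3, -1.3, 7.8]
opening: 0.625
```

```bash
python3 - <<'E'
from h import *
o=readout.get_obs();print(o['position'],np.round(o['torque'],3),np.round(o['force'],2))
im=imaging.snapshot('side')[:,:,::-1]
cv2.imwrite('pics/s7.png',cv2.convertScaleAbs(cv2.resize(im[130:230,225:325],None,fx=6,fy=6,interpolation=cv2.INTER_CUBIC),alpha=1.5))
E
```

```text
[0.45839829 0.19931548 0.07725756] [-0.21   0.232 -0.035] [-2.29 -1.33  7.77]
```

View pics/s7.png

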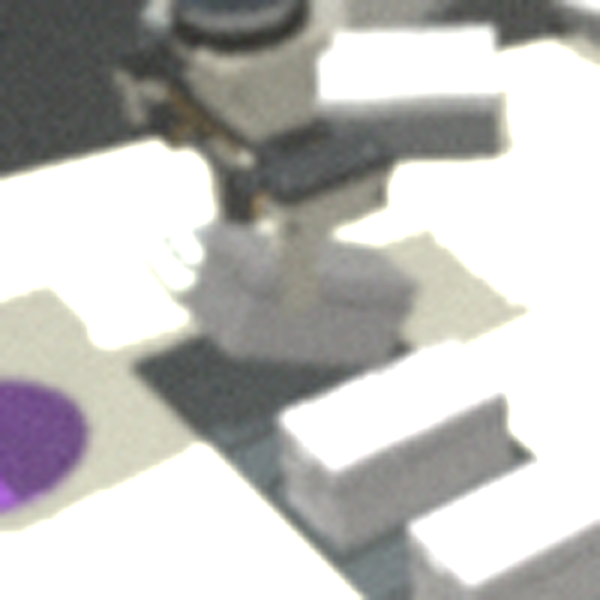

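Request:
play_rows:
  fingers: [0, 0, 0, 0, 0, 0, 0, 0, 0]
  dp:
    - [5.9, 0, 4.8]
    - [5.5, 0, 5.2]
    - [5.1, 0, 5.6]
    - [4.7, 0, 5.9]
    - [4.3, 0, 6.3]
    - [3.4, 0, 6.5]
    - [2.4, 0, 6.8]
    - [0, 0, 2]
    - [0, 0, 0]
  yaw: [0, 0, 0, 0, 0, 0, 0, 0, 0]

```text
clock: 6.88
position: [0.4306, 0.1941, 0.0369]
tcp_rot: [[-0.983, -0.185, 0.007], [-0.185, 0.983, 0.001], [-0.007, -0.0, -1.0]]
force: [-6.7, -2.4, 30.0]
opening: 0.626
```

```bash
python3 - <<'E'
from h import *
o=readout.get_obs();print(o['position'],np.round(o['torque'],3),np.round(o['force'],2))
im=imaging.snapshot('side')[:,:,::-1]
cv2.imwrite('pics/s8.png',cv2.convertScaleAbs(cv2.resize(im[130:230,225:325],None,fx=6,fy=6,interpolation=cv2.INTER_CUBIC),alpha=1.5))
E
```

```text
[0.43063523 0.19409119 0.03694942] [-0.38   0.91   0.001] [-6.7  -2.38 29.96]
```

View pics/s8.png

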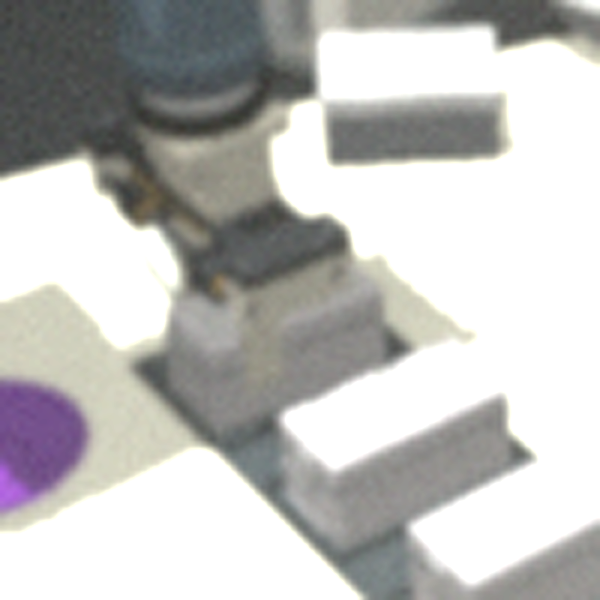

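Request:
play_rows:
  fingers: [0, 1, 1, 1, 1, 1, 1, 1]
  dp:
    - [0, 0, -5]
    - [0, 0, 0]
    - [0, 0, 0]
    - [0, 0, 0]
    - [-10, 0, 0]
    - [-15, 0, 0]
    - [-15, 0, 0]
    - [0, 0, 0]
  yaw: [0, 0, 0, 0, 0, 0, 0, 0]

```text
clock: 7.6
position: [0.4714, 0.2014, 0.0377]
tcp_rot: [[-0.983, -0.183, 0.003], [-0.183, 0.983, 0.001], [-0.004, -0.0, -1.0]]
force: [1.1, 0.4, 0.0]
opening: 0.993
```

```bash
python3 - <<'E'
from h import *
o=readout.get_obs();print(o['position'],np.round(o['torque'],3),np.round(o['force'],2))
im=imaging.snapshot('side')[:,:,::-1]
cv2.imwrite('pics/s9.png',cv2.convertScaleAbs(cv2.resize(im[130:230,225:325],None,fx=6,fy=6,interpolation=cv2.INTER_CUBIC),alpha=1.5))
E
```

```text
[0.47139438 0.20142844 0.03772613] [0.042 0.046 0.047] [1.06 0.38 0.  ]
```

View pics/s9.png

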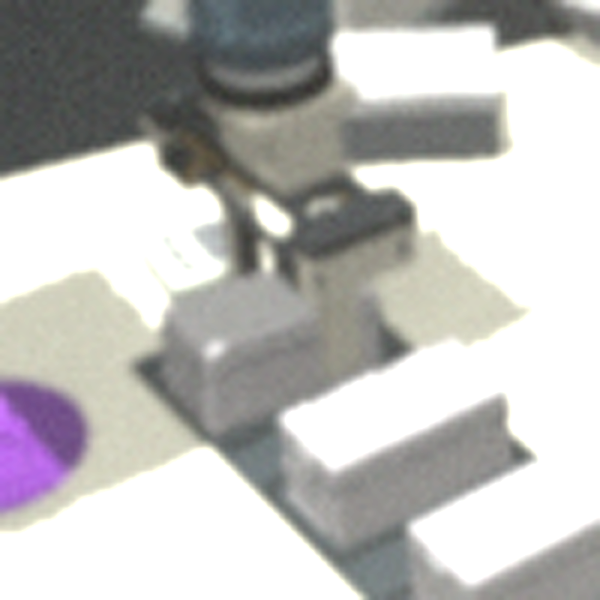

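Request:
play_rows:
  fingers: [0, 0, 0, 0, 0, 0, 0, 0, 0, 0]
  dp:
    - [0, 0, 0]
    - [0, 0, 0]
    - [0, 0, 0]
    - [0, 0, 0]
    - [0, 0, 0]
    - [0, 0, 0]
    - [0, 0, -10]
    - [0, 0, -10]
    - [0, 0, 0]
    - [0, 0, 0]
  yaw: [0, 0, 0, 0, 0, 0, 0, 0, 0, 0]

```text
clock: 8.48
position: [0.4682, 0.2011, 0.0585]
tcp_rot: [[-0.983, -0.184, 0.002], [-0.184, 0.983, 0.0], [-0.002, -0.0, -1.0]]
force: [0.5, -0.2, -4.3]
opening: 0.623
```

```bash
python3 - <<'E'
from h import *
for i in range(3):
    o=readout.get_obs();print(o['position'].round(4),np.round(o['torque'],3),np.round(o['force'],2))
    im=imaging.snapshot('side')[:,:,::-1]
o=readout.get_obs();print(o['position'].round(4),np.round(o['torque'],3),np.round(o['force'],2))
cv2.imwrite('pics/s10.png',cv2.convertScaleAbs(cv2.resize(im[130:230,225:325],None,fx=6,fy=6,interpolation=cv2.INTER_CUBIC),alpha=1.5))
im=imaging.snapshot('top')[:,:,::-1]
cv2.imwrite('pics/t10.png',cv2.resize(im[115:255,220:420],None,fx=4,fy=4,interpolation=cv2.INTER_CUBIC))
E
```

```text
[0.4682 0.2011 0.0585] [ 0.029  0.07  -0.075] [ 0.54 -0.17 -4.28]
[0.4677 0.201  0.058 ] [ 0.055  0.054 -0.023] [-0.28 -0.06 -5.68]
[0.4674 0.201  0.0576] [ 0.027  0.044 -0.004] [-0.13 -0.83 -5.42]
[0.4672 0.2009 0.0574] [ 0.05  -0.01   0.011] [-0.01  0.72 -6.37]
```

View pics/s10.png

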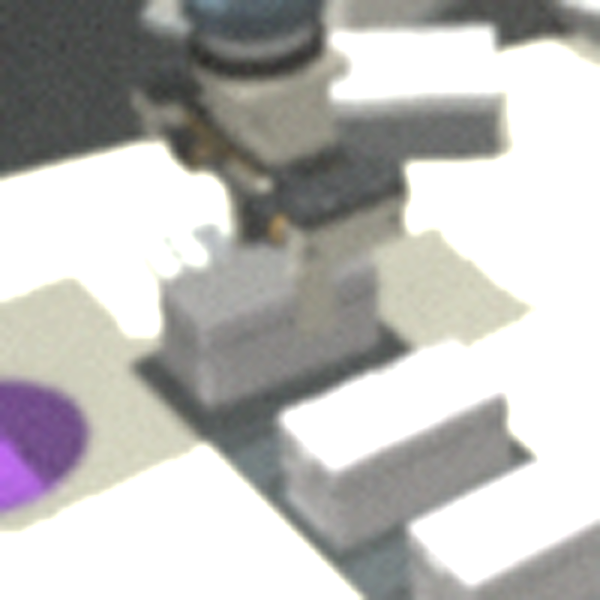

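View pics/t10.png

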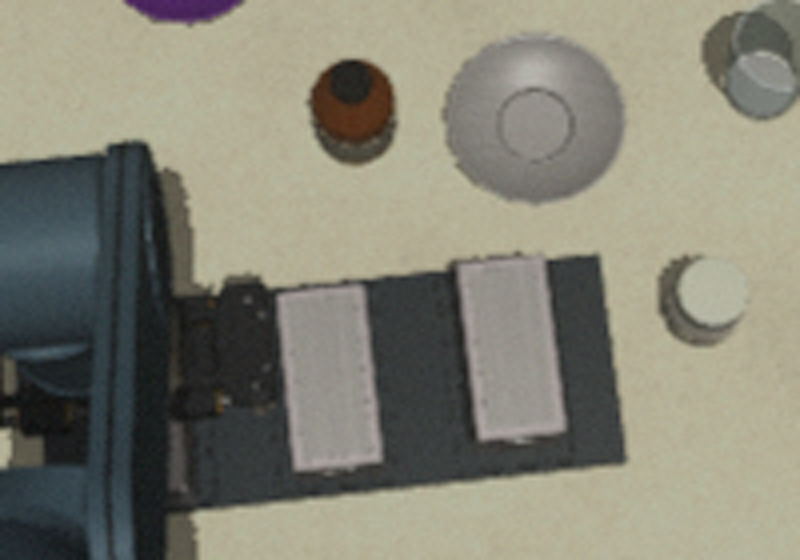

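```bash
python3 - <<'E'
from h import *
c=imaging.get_calibration('side')
f=lambda a:(np.array(a,float)+.5)/6+[225,130]-.5
S=lambda a:(np.array(a,float)+.5)/5+[235,150]-.5
print('orig',face_xz(c,S([(147,197),(279,145)]),(.467,.201)).round(4).tolist())
print('now',face_xz(c,f([(207,330),(378,272),(207,408),(378,345)]),(.467,.201)).round(4).tolist())
E
```

```text
orig [[-0.0472, 0.0597], [0.0609, 0.0559]]
now [[-0.0634, 0.086], [0.0504, 0.0765], [-0.0699, 0.033], [0.0467, 0.0245]]
```

Request:
play_rows:
  fingers: [0, 0, 0, 0, 0, 1, 1, 1, 1, 1]
  dp:
    - [-10, 0, 0]
    - [0, 0, 8]
    - [0, 0, 8]
    - [0, 0, 6]
    - [0, 0, 0]
    - [0, 0, 0]
    - [0, 0, 0]
    - [0, 0, 0]
    - [0, 0, -15]
    - [0, 0, -30]
  yaw: [0, 0, 0, 0, 0, 0, 0, 0, 0, 0]

```text
clock: 9.52
position: [0.475, 0.2023, 0.0784]
tcp_rot: [[-0.983, -0.184, -0.006], [-0.184, 0.983, -0.001], [0.007, -0.0, -1.0]]
force: [0.3, 0.1, 0.2]
opening: 0.927
```

Request:
play_rows:
  fingers: [1, 1, 1, 1, 1, 1]
  dp:
    - [20, -10, -40]
    - [20, -20, -40]
    - [10, -35, -30]
    - [0, -35, 0]
    - [0, 0, 0]
    - [0, 0, 0]
  yaw: [0, 0, 0, 0, 0, 0]

```text
clock: 10.02
position: [0.4518, 0.103, 0.1784]
tcp_rot: [[-0.984, -0.18, 0.002], [-0.18, 0.984, 0.0], [-0.002, -0.0, -1.0]]
force: [0.0, 0.3, -0.2]
opening: 1.001
```

```bash
python3 - <<'E'
from h import *
o=readout.get_obs();print(o['position'],np.round(o['torque'],3),np.round(o['force'],2))
im=imaging.snapshot('side')[:,:,::-1]
cv2.imwrite('pics/s11.png',cv2.resize(im[130:270,235:395],None,fx=5,fy=5,interpolation=cv2.INTER_CUBIC))
im=imaging.snapshot('wrist')[:,:,::-1]
cv2.imwrite('pics/w11.png',im)
E
```

```text
[0.45175391 0.10298483 0.17839409] [ 0.048  0.003 -0.028] [ 0.04  0.3  -0.16]
```

View pics/s11.png

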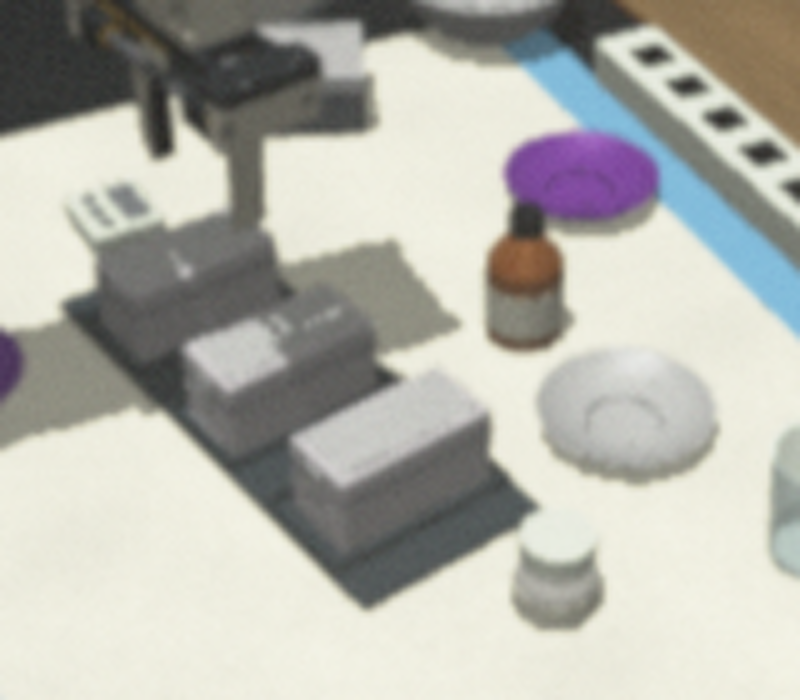

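View pics/w11.png

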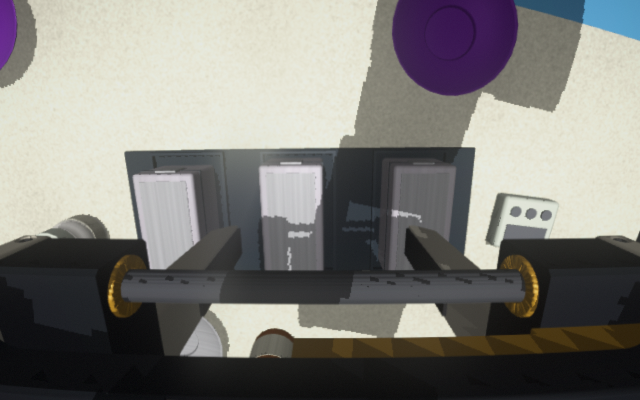

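Request:
play_rows:
  fingers: [1, 1, 1, 1, 1, 1, 1, 1]
  dp:
    - [9.7, -27.5, 0]
    - [0, 0, 35]
    - [0, 0, 35]
    - [0, 0, 30]
    - [0, 0, 25]
    - [0, 0, 16]
    - [0, 0, 5]
    - [0, 0, 0]
  yaw: [0, 0, 0, 0, 0, 0, 0, 0]

```text
clock: 10.78
position: [0.445, 0.0766, 0.0298]
tcp_rot: [[-0.983, -0.185, -0.004], [-0.185, 0.983, 0.001], [0.004, 0.001, -1.0]]
force: [-0.3, -0.2, 0.6]
opening: 0.996
```

Request:
play_rows:
  fingers: [0, 0, 0, 0, 0, 0, 0, 0, 0]
  dp:
    - [0, 0, 0]
    - [0, 0, 0]
    - [0, 0, 0]
    - [0, 0, 0]
    - [0, 0, 0]
    - [0, 0, 0]
    - [0, 0, -10]
    - [0, 0, -10]
    - [0, 0, 0]
  yaw: [0, 0, 0, 0, 0, 0, 0, 0, 0]

```text
clock: 11.53
position: [0.4467, 0.0755, 0.0523]
tcp_rot: [[-0.983, -0.184, 0.001], [-0.184, 0.983, -0.0], [-0.001, -0.0, -1.0]]
force: [1.1, -0.1, -5.3]
opening: 0.621
```

```bash
python3 - <<'E'
from h import *
for i in range(4):
    o=readout.get_obs();print(o['position'].round(4),np.round(o['torque'],3),np.round(o['force'],2))
    im=imaging.snapshot('side')[:,:,::-1]
cv2.imwrite('pics/s12.png',cv2.convertScaleAbs(cv2.resize(im[130:230,225:345],None,fx=6,fy=6,interpolation=cv2.INTER_CUBIC),alpha=1.3))
E
```

```text
[0.4467 0.0755 0.0523] [-0.024  0.222 -0.046] [ 1.09 -0.09 -5.33]
[0.4465 0.0754 0.0517] [ 0.039  0.253 -0.042] [ 1.3  -0.09 -5.84]
[0.4461 0.0754 0.0512] [0.001 0.31  0.   ] [-0.1  -0.34 -6.37]
[0.4458 0.0755 0.0509] [ 0.018  0.204 -0.009] [-0.44  0.16 -6.58]
```

View pics/s12.png

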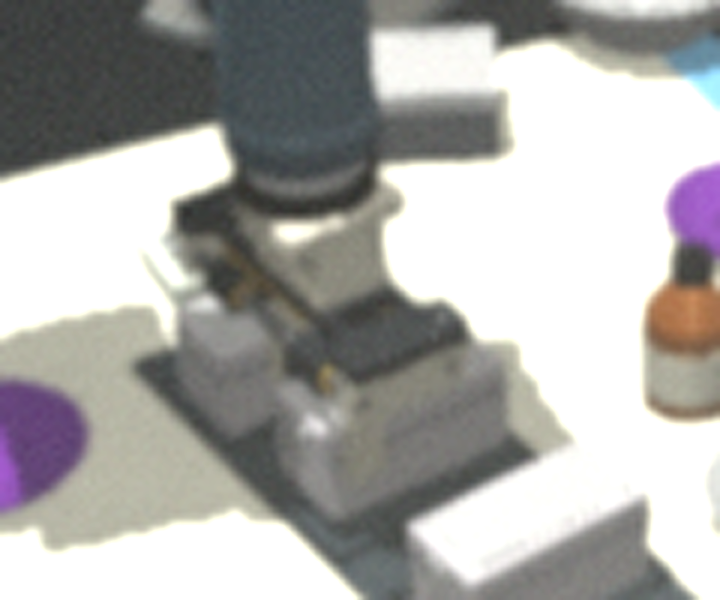

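Request:
play_rows:
  fingers: [0, 0, 0, 0, 0, 0, 0, 0]
  dp:
    - [0, 0, -40]
    - [0, 0, -40]
    - [0, 0, 0]
    - [0, 0, -40]
    - [0, 0, 0]
    - [0, 0, 0]
    - [0, 0, 0]
    - [0, 0, 0]
  yaw: [0, 0, 0, 0, 0, 0, 0, 0]

```text
clock: 12.4
position: [0.445, 0.0756, 0.1695]
tcp_rot: [[-0.983, -0.184, -0.004], [-0.184, 0.983, 0.0], [0.004, 0.001, -1.0]]
force: [-0.4, -0.5, -6.0]
opening: 0.617
```

```bash
python3 - <<'E'
from h import *
for i in range(5):
    o=readout.get_obs();print(o['position'].round(4),np.round(o['torque'],3),np.round(o['force'],2))
    im=imaging.snapshot('side')[:,:,::-1]
cv2.imwrite('pics/s13.png',cv2.convertScaleAbs(cv2.resize(im[130:200,245:345],None,fx=8,fy=8,interpolation=cv2.INTER_CUBIC),alpha=1.3))
E
```

```text
[0.445  0.0756 0.1695] [0.025 0.2   0.027] [-0.38 -0.46 -5.95]
[0.4451 0.0756 0.1695] [ 0.005  0.261 -0.006] [-0.17  0.57 -6.18]
[0.4453 0.0755 0.1698] [-0.007  0.204  0.006] [ 0.02  0.16 -5.62]
[0.4456 0.0755 0.17  ] [ 0.039  0.227 -0.021] [ 0.77  0.04 -6.23]
[0.4459 0.0755 0.1704] [ 0.034  0.171 -0.007] [-0.14 -0.2  -4.59]
```

View pics/s13.png

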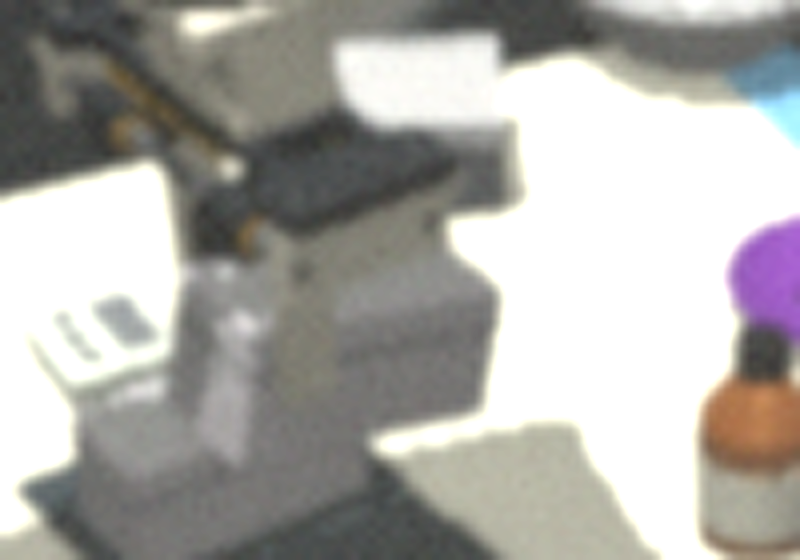

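Request:
play_rows:
  fingers: [0, 0, 0, 0, 0, 0, 0, 0]
  dp:
    - [0, 0, -40]
    - [0, 0, 0]
    - [0, 0, 40]
    - [0, 0, -40]
    - [0, 0, 0]
    - [0, 0, 0]
    - [0, 0, 0]
    - [0, 0, 0]
  yaw: [0, 0, 0, 0, 0, 0, 0, 0]

```text
clock: 13.32
position: [0.448, 0.0754, 0.2122]
tcp_rot: [[-0.983, -0.184, 0.003], [-0.184, 0.983, -0.0], [-0.003, -0.001, -1.0]]
force: [-0.0, 0.7, -6.1]
opening: 0.623
```

```bash
python3 - <<'E'
from h import *
for i in range(5):
    o=readout.get_obs();print(o['position'].round(4),np.round(o['torque'],3),np.round(o['force'],2))
    im=imaging.snapshot('side')[:,:,::-1]
cv2.imwrite('pics/s14.png',cv2.convertScaleAbs(cv2.resize(im[110:190,245:345],None,fx=7,fy=7,interpolation=cv2.INTER_CUBIC),alpha=1.3))
E
```

```text
[0.448  0.0754 0.2122] [-0.038  0.161 -0.025] [-0.02  0.7  -6.08]
[0.4478 0.0754 0.2122] [0.062 0.157 0.044] [ 0.32 -0.48 -6.27]
[0.4475 0.0754 0.2121] [-0.016  0.158  0.018] [-0.69 -0.54 -6.42]
[0.4473 0.0754 0.212 ] [-0.041  0.13  -0.03 ] [ 0.19  0.09 -5.95]
[0.4471 0.0754 0.2119] [0.046 0.151 0.014] [-0.3  -0.33 -6.25]
```

View pics/s14.png

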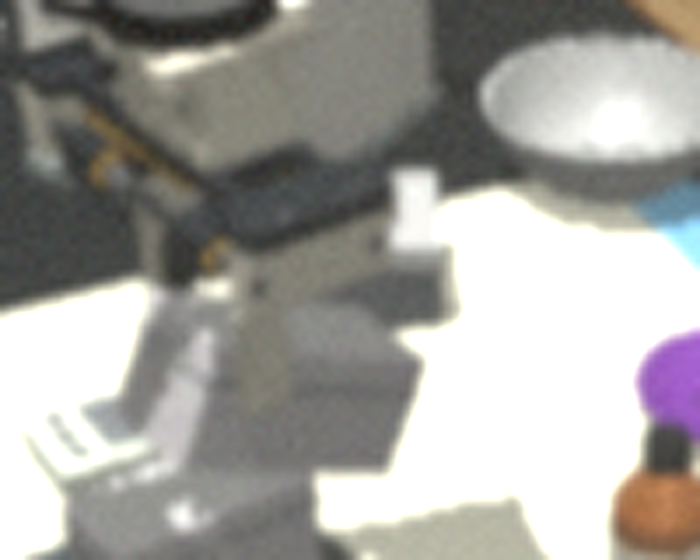

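```bash
python3 - <<'E'
from h import *
c=imaging.get_calibration('side')
f=lambda a:(np.array(a,float)+.5)/7+[245,110]-.5
q=face_xz(c,f([(205,467),(385,470),(418,368)]),(.4865,.0815));print(q.round(4))
d=q[1]-q[0];print(np.degrees(np.arctan2(d[1],d[0])),np.linalg.norm(d)); d=q[2]-q[1];print(np.degrees(np.arctan2(d[1],d[0])),np.linalg.norm(d))
E
```

```text
[[-0.0664  0.1919]
 [ 0.0248  0.1504]
 [ 0.0448  0.1974]]
-24.459630589860268 0.10011913013851736
66.88890250992165 0.05105122441699914
```

Request:
play_rows:
  fingers: [0, 0, 0, 0, 0, 0, 0, 0]
  dp:
    - [-11, 0, 35]
    - [-11, 0, 35]
    - [-10, 0, 30]
    - [0, 0, 20]
    - [0, 0, 12]
    - [0, 0, 6]
    - [0, 0, 3]
    - [0, 0, 0]
  yaw: [0, 0, 0, 0, 0, 0, 0, 0]

```text
clock: 14.23
position: [0.477, 0.0813, 0.071]
tcp_rot: [[-0.983, -0.184, -0.002], [-0.184, 0.983, -0.0], [0.002, 0.0, -1.0]]
force: [-0.2, -0.1, -5.1]
opening: 0.621
```

Request:
play_rows:
  fingers: [0, 0, 0, 0, 0, 0, 0]
  dp:
    - [5.5, 0, 5.2]
    - [5.1, 0, 5.6]
    - [4.7, 0, 5.9]
    - [4.3, 0, 6.3]
    - [3.8, 0, 6.5]
    - [2, 0, 5]
    - [0, 0, 0]
  yaw: [0, 0, 0, 0, 0, 0, 0]

```text
clock: 14.82
position: [0.4527, 0.0765, 0.0356]
tcp_rot: [[-0.983, -0.184, -0.0], [-0.184, 0.983, -0.0], [0.0, -0.0, -1.0]]
force: [-1.7, -0.6, -3.5]
opening: 0.626
```

```bash
python3 - <<'E'
from h import *
o=readout.get_obs();print(o['position'].round(4),np.round(o['torque'],3),np.round(o['force'],2))
im=imaging.snapshot('side')[:,:,::-1]
cv2.imwrite('pics/s15.png',cv2.convertScaleAbs(cv2.resize(im[150:240,255:355],None,fx=7,fy=6.5,interpolation=cv2.INTER_CUBIC),alpha=1.3))
E
```

```text
[0.4527 0.0765 0.0356] [-0.009  0.305  0.014] [-1.72 -0.62 -3.5 ]
```

View pics/s15.png

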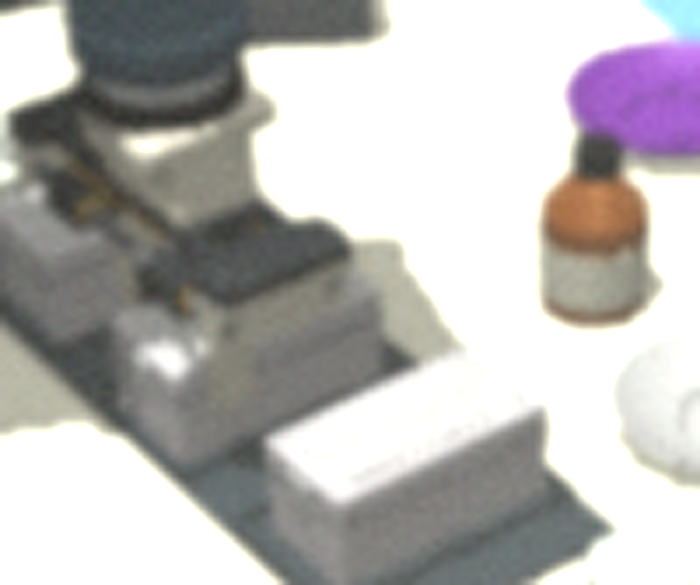

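Request:
play_rows:
  fingers: [0, 0, 0, 0]
  dp:
    - [1, 0, 3]
    - [0, 0, 3]
    - [0, 0, 2]
    - [0, 0, 0]
  yaw: [0, 0, 0, 0]

```text
clock: 15.2
position: [0.4554, 0.077, 0.0319]
tcp_rot: [[-0.983, -0.184, 0.007], [-0.184, 0.983, 0.0], [-0.007, -0.001, -1.0]]
force: [-7.3, 2.2, 36.1]
opening: 0.62
```

```bash
python3 - <<'E'
from h import *
o=readout.get_obs();print(o['position'].round(4),np.round(o['torque'],3),np.round(o['force'],2))
im=imaging.snapshot('side')[:,:,::-1]
cv2.imwrite('pics/s16.png',cv2.convertScaleAbs(cv2.resize(im[150:240,255:355],None,fx=7,fy=7,interpolation=cv2.INTER_CUBIC),alpha=1.3))
E
```

```text
[0.4554 0.077  0.0319] [0.761 1.357 0.097] [-7.32  2.2  36.13]
```

View pics/s16.png

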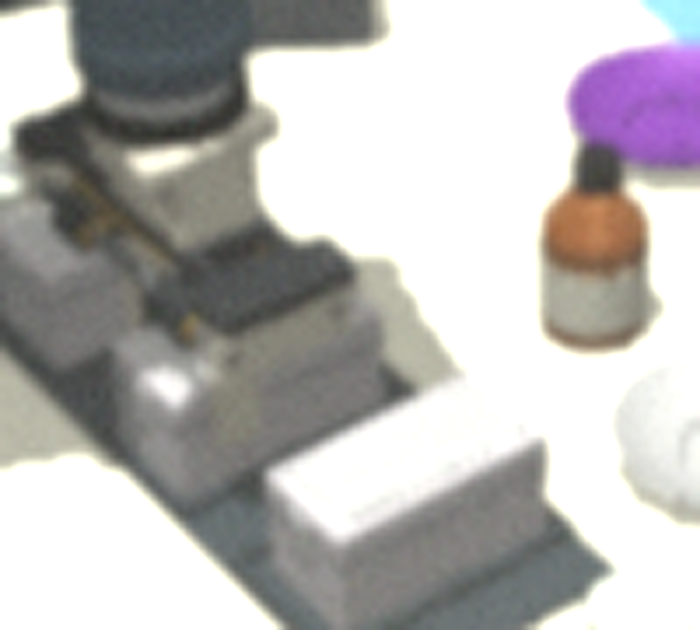

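Request:
play_rows:
  fingers: [0, 1, 1, 1, 1, 1, 1, 1, 1, 1]
  dp:
    - [0, 0, -5]
    - [0, 0, 0]
    - [0, 0, 0]
    - [0, 0, 0]
    - [0, 0, -25]
    - [0, 0, -40]
    - [0, 0, -35]
    - [0, -40, -35]
    - [2, -40, 0]
    - [0, -38, 0]
  yaw: [0, 0, 0, 0, 0, 0, 0, 0, 0, 0]

```text
clock: 16.08
position: [0.4718, -0.0326, 0.1624]
tcp_rot: [[-0.982, -0.187, 0.005], [-0.187, 0.982, -0.002], [-0.004, -0.002, -1.0]]
force: [0.7, 0.5, -0.7]
opening: 0.997
```

```bash
python3 - <<'E'
from h import *
im=imaging.snapshot('wrist')[:,:,::-1]
o=readout.get_obs();print(o['position'].round(4),np.round(o['torque'],3),np.round(o['force'],2))
cv2.imwrite('pics/w17.png',im)
im=imaging.snapshot('side')[:,:,::-1]
cv2.imwrite('pics/s17.png',cv2.resize(im[150:270,235:395],None,fx=5,fy=5,interpolation=cv2.INTER_CUBIC))
E
```

```text
[ 0.4732 -0.0394  0.1616] [-0.218 -0.105  0.082] [ 2.64 -5.05  0.79]
```

View pics/w17.png

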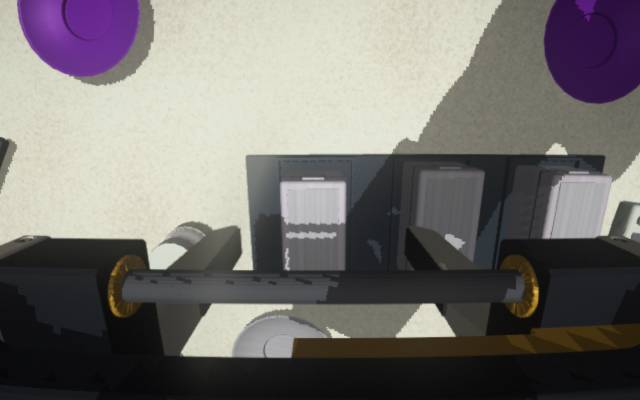

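View pics/s17.png

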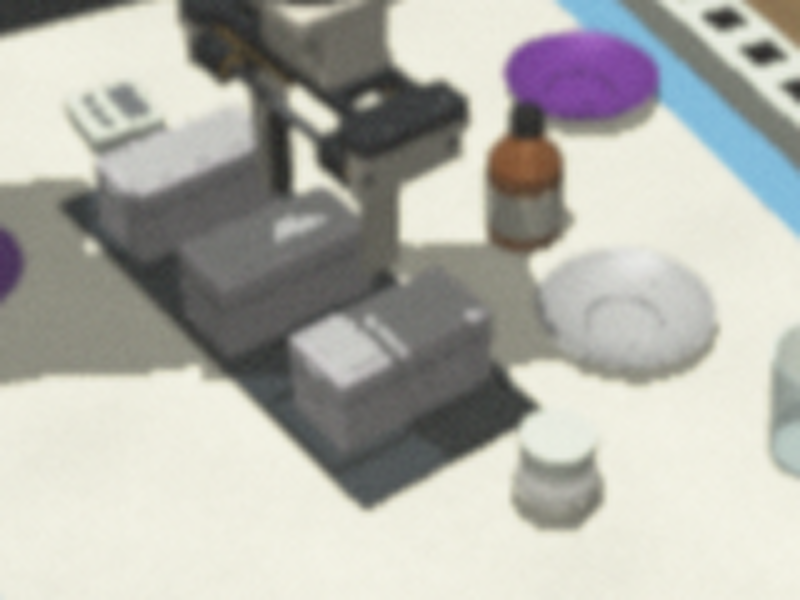

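```bash
python3 - <<'E'
from h import *
c=imaging.get_calibration('wrist');o=readout.get_obs();print(o['position'],np.round(o['tcp_rot'],3)[0])
ux=np.array([.983,.184])
for n,p in(('R',[(281,181),(346,180)]),('M',[(418,170),(482,169)])):
    q=onz(c,p,.066)[:,:2];d=q[1]-q[0];print(n,np.linalg.norm(d),np.degrees(np.arctan2(-d[0],d[1])),(q.mean(0)+.059*ux).round(4))
E
```

```text
[ 0.47204371 -0.03627323  0.16077027] [-0.984 -0.179  0.002]
R 0.05472484420085022 11.306973489556267 [ 0.5145 -0.037 ]
M 0.05467544439665769 11.541648847624886 [0.4843 0.0744]
```

Request:
play_rows:
  fingers: [1, 1, 1, 1, 1, 1, 1, 1]
  dp:
    - [-2, -1, 30]
    - [0, 0, 35]
    - [0, 0, 30]
    - [0, 0, 20]
    - [0, 0, 10]
    - [0, 0, 3]
    - [0, 0, 0]
    - [0, 0, 0]
  yaw: [0, 0, 0, 0, 0, 0, 0, 0]

```text
clock: 16.85
position: [0.4727, -0.0317, 0.0326]
tcp_rot: [[-0.983, -0.184, 0.0], [-0.184, 0.983, 0.0], [-0.0, 0.0, -1.0]]
force: [-0.2, 0.4, 0.1]
opening: 1.0
```

Request:
play_rows:
  fingers: [0, 0, 0, 0, 0, 0, 0, 0, 0]
  dp:
    - [0, 0, 0]
    - [0, 0, 0]
    - [0, 0, 0]
    - [0, 0, 0]
    - [0, 0, 0]
    - [0, 0, 0]
    - [0, 0, -10]
    - [0, 0, -10]
    - [0, 0, 0]
  yaw: [0, 0, 0, 0, 0, 0, 0, 0, 0]

```text
clock: 17.6
position: [0.4724, -0.0318, 0.0531]
tcp_rot: [[-0.983, -0.184, 0.0], [-0.184, 0.983, 0.0], [-0.0, 0.0, -1.0]]
force: [0.9, 0.9, -6.8]
opening: 0.628
```

```bash
python3 - <<'E'
from h import *
for i in range(4):
    o=readout.get_obs();print(o['position'].round(4),np.round(o['torque'],3),np.round(o['force'],2))
    im=imaging.snapshot('side')[:,:,::-1]
cv2.imwrite('pics/s18.png',cv2.convertScaleAbs(cv2.resize(im[150:250,255:355],None,fx=6,fy=6,interpolation=cv2.INTER_CUBIC),alpha=1.3))
E
```

```text
[ 0.4724 -0.0318  0.0531] [0.024 0.237 0.023] [ 0.88  0.87 -6.78]
[ 0.4721 -0.0317  0.0524] [0.058 0.273 0.001] [ 0.18 -0.67 -6.2 ]
[ 0.4717 -0.0316  0.0519] [-0.021  0.295 -0.057] [ 0.75 -0.05 -6.52]
[ 0.4715 -0.0315  0.0516] [-0.019  0.298 -0.021] [ 0.25  0.58 -6.41]
```

View pics/s18.png

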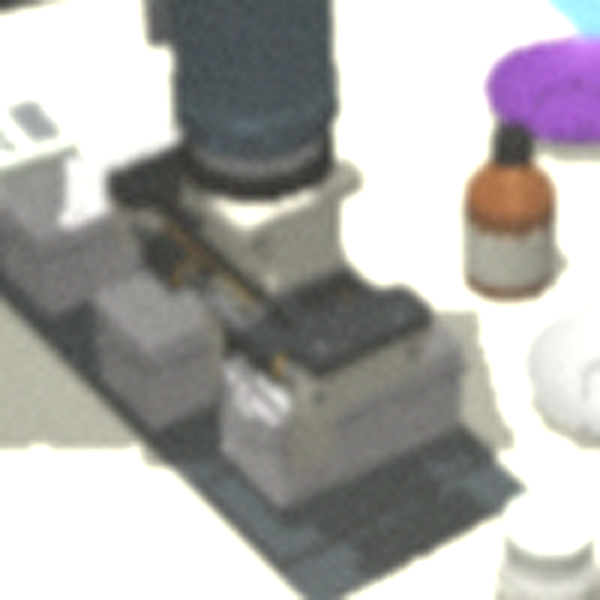

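Request:
play_rows:
  fingers: [0, 0, 0, 0, 0, 0, 0, 0, 0]
  dp:
    - [0, 0, -40]
    - [0, -4, -40]
    - [0, -4, 0]
    - [0, 0, -40]
    - [0, 0, 0]
    - [0, 0, 0]
    - [0, 0, 0]
    - [0, 0, 0]
    - [0, 0, 0]
  yaw: [0, 0, 0, 0, 0, 0, 0, 0, 0]

```text
clock: 18.55
position: [0.4725, -0.0394, 0.1704]
tcp_rot: [[-0.983, -0.184, -0.004], [-0.184, 0.983, 0.001], [0.004, 0.002, -1.0]]
force: [0.4, 0.1, -5.9]
opening: 0.624
```

```bash
python3 - <<'E'
from h import *
for i in range(5):
    o=readout.get_obs();print(o['position'].round(4),np.round(o['torque'],3),np.round(o['force'],2))
    im=imaging.snapshot('side')[:,:,::-1]
cv2.imwrite('pics/s19.png',cv2.convertScaleAbs(cv2.resize(im[140:220,255:355],None,fx=7,fy=7,interpolation=cv2.INTER_CUBIC),alpha=1.3))
E
```

```text
[ 0.4725 -0.0394  0.1704] [-0.005  0.17   0.024] [ 0.39  0.1  -5.89]
[ 0.4728 -0.0394  0.1707] [ 0.017  0.215 -0.009] [-0.94 -0.2  -5.7 ]
[ 0.4731 -0.0395  0.1711] [-0.007  0.186 -0.014] [ 0.33 -0.63 -5.6 ]
[ 0.4733 -0.0396  0.1714] [-0.024  0.176 -0.005] [ 0.43 -0.63 -7.13]
[ 0.4735 -0.0397  0.1717] [0.027 0.255 0.027] [-0.   -0.44 -5.89]
```

View pics/s19.png

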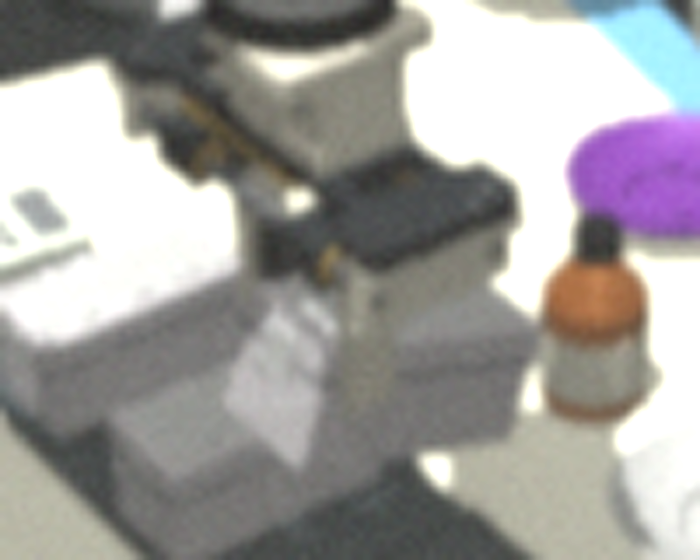

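Request:
play_rows:
  fingers: [0, 0, 0, 0, 0, 0, 0, 0]
  dp:
    - [0, 0, -40]
    - [0, 0, 0]
    - [0, 0, 40]
    - [0, 0, -40]
    - [0, 0, 0]
    - [0, 0, 0]
    - [0, 0, 0]
    - [0, 0, 0]
  yaw: [0, 0, 0, 0, 0, 0, 0, 0]

```text
clock: 19.47
position: [0.4752, -0.0403, 0.2132]
tcp_rot: [[-0.983, -0.184, 0.003], [-0.184, 0.983, -0.001], [-0.003, -0.001, -1.0]]
force: [0.1, 0.4, -6.0]
opening: 0.621
```

```bash
python3 - <<'E'
from h import *
for i in range(5):
    o=readout.get_obs();print(o['position'].round(4),np.round(o['torque'],3),np.round(o['force'],2))
    im=imaging.snapshot('side')[:,:,::-1]
cv2.imwrite('pics/s20.png',cv2.convertScaleAbs(cv2.resize(im[120:200,255:355],None,fx=7,fy=7,interpolation=cv2.INTER_CUBIC),alpha=1.3))
E
```

```text
[ 0.4752 -0.0403  0.2132] [0.065 0.12  0.043] [ 0.09  0.43 -5.96]
[ 0.4749 -0.0402  0.2131] [-0.001  0.153 -0.037] [ 0.22 -0.9  -6.09]
[ 0.4747 -0.0401  0.213 ] [0.019 0.148 0.029] [-0.06  0.03 -6.3 ]
[ 0.4745 -0.0401  0.2129] [ 0.023  0.109 -0.   ] [-0.42  0.61 -5.9 ]
[ 0.4743 -0.04    0.2128] [ 0.024  0.148 -0.038] [ 0.89 -0.36 -5.89]
```

View pics/s20.png

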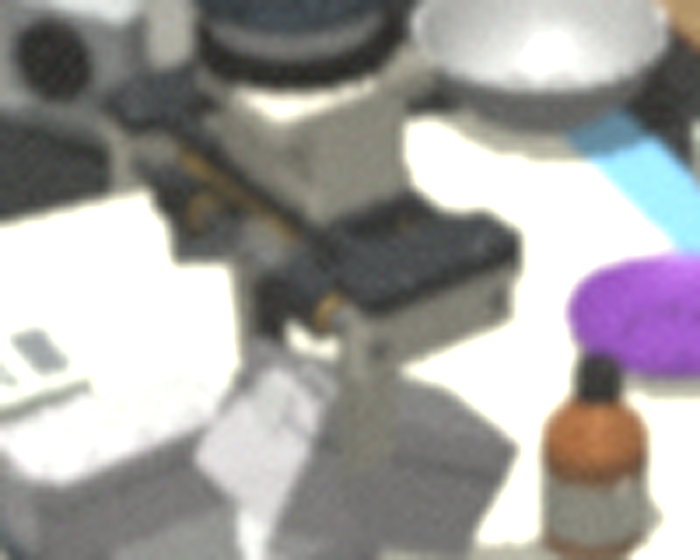

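```bash
python3 - <<'E'
from h import *
c=imaging.get_calibration('side')
f=lambda a:(np.array(a,float)+.5)/7+[255,120]-.5
q=face_xz(c,f([(518,450),(472,546)]),(.514,-.033));d=q[0]-q[1];print(q,90-np.degrees(np.arctan2(d[1],d[0])),np.linalg.norm(d))
E
```

```text
[[0.04316866 0.18111678]
 [0.01874409 0.14109304]] 31.393708287193746 0.04688772845856577
```

Request:
play_rows:
  fingers: [0, 0, 0, 0, 0, 0, 0, 0]
  dp:
    - [-13, 0, 35]
    - [-13, 0, 35]
    - [-13, 0, 30]
    - [0, 0, 20]
    - [0, 0, 10]
    - [0, 0, 3]
    - [0, 0, 0]
    - [0, 0, 0]
  yaw: [0, 0, 0, 0, 0, 0, 0, 0]

```text
clock: 20.38
position: [0.5126, -0.0329, 0.0801]
tcp_rot: [[-0.983, -0.184, 0.001], [-0.184, 0.983, -0.0], [-0.001, -0.001, -1.0]]
force: [-0.5, 0.4, -5.9]
opening: 0.621
```

```bash
python3 - <<'E'
from h import *
o=readout.get_obs();print(o['position'].round(4),np.round(o['torque'],3),np.round(o['force'],2))
im=imaging.snapshot('side')[:,:,::-1]
cv2.imwrite('pics/s21.png',cv2.convertScaleAbs(cv2.resize(im[160:250,275:375],None,fx=7,fy=7,interpolation=cv2.INTER_CUBIC),alpha=1.3))
E
```

```text
[ 0.5126 -0.0329  0.0801] [ 0.029  0.095 -0.002] [-0.52  0.45 -5.89]
```

View pics/s21.png

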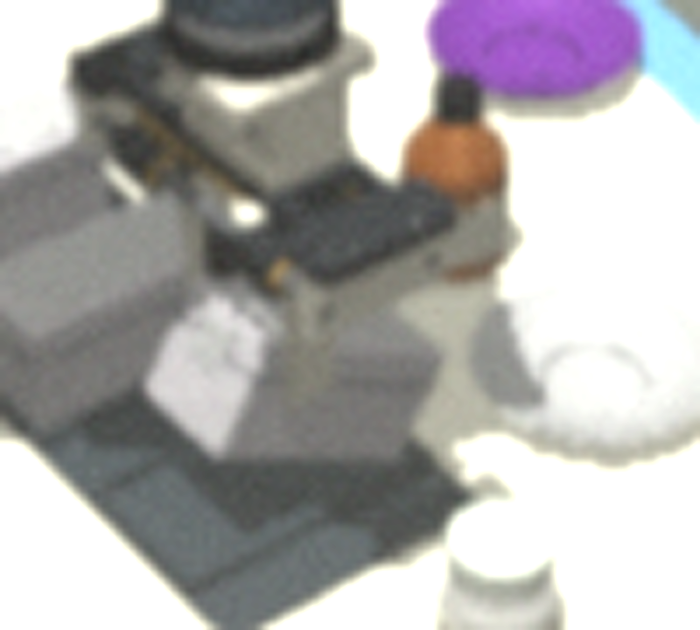

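Request:
play_rows:
  fingers: [0, 0, 0, 0, 0, 0, 0, 0, 0]
  dp:
    - [0, 0, 3]
    - [5.9, 0, 4.8]
    - [5.5, 0, 5.2]
    - [5.1, 0, 5.6]
    - [4.7, 0, 5.9]
    - [4.3, 0, 6.3]
    - [3.8, 0, 6.5]
    - [2, 0, 6]
    - [0, 0, 0]
  yaw: [0, 0, 0, 0, 0, 0, 0, 0, 0]

```text
clock: 21.18
position: [0.4819, -0.0387, 0.0373]
tcp_rot: [[-0.983, -0.184, 0.002], [-0.184, 0.983, -0.001], [-0.002, -0.001, -1.0]]
force: [-2.9, -1.1, 3.4]
opening: 0.626
```

```bash
python3 - <<'E'
from h import *
o=readout.get_obs();print(o['position'].round(4),np.round(o['torque'],3),np.round(o['force'],2))
im=imaging.snapshot('side')[:,:,::-1]
cv2.imwrite('pics/s22.png',cv2.convertScaleAbs(cv2.resize(im[160:250,275:375],None,fx=7,fy=7,interpolation=cv2.INTER_CUBIC),alpha=1.3))
E
```

```text
[ 0.4819 -0.0387  0.0373] [ 0.095  0.543 -0.05 ] [-2.87 -1.13  3.44]
```

View pics/s22.png

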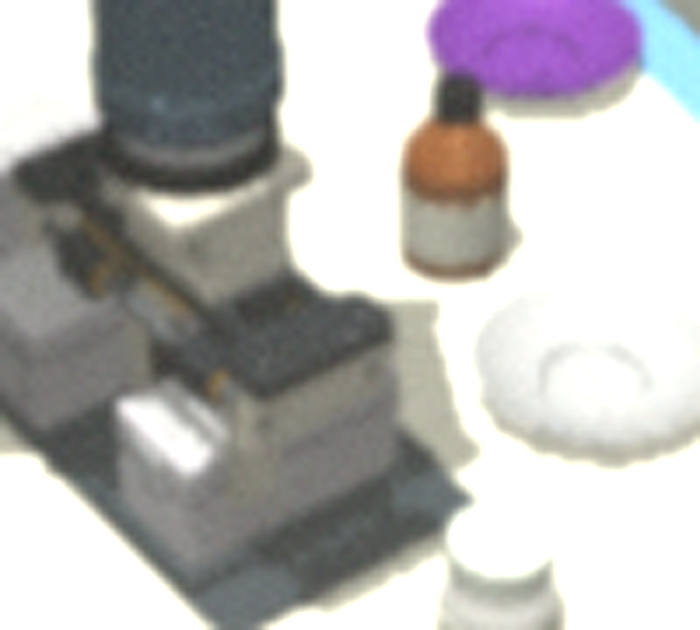

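Request:
play_rows:
  fingers: [0, 0, 0, 0, 1, 1, 1, 1, 1, 1]
  dp:
    - [-1, 0, 3]
    - [-1, 0, 2]
    - [0, 0, 0]
    - [0, 0, -3]
    - [0, 0, 0]
    - [0, 0, 0]
    - [0, 0, 0]
    - [0, 0, -30]
    - [0, 0, -40]
    - [0, 0, -40]
  yaw: [0, 0, 0, 0, 0, 0, 0, 0, 0, 0]

```text
clock: 22.07
position: [0.4826, -0.0378, 0.1443]
tcp_rot: [[-0.983, -0.184, -0.003], [-0.184, 0.983, 0.001], [0.003, 0.002, -1.0]]
force: [0.7, -1.0, -0.3]
opening: 0.983
```

Request:
play_rows:
  fingers: [1, 1, 1, 1, 1, 1, 1]
  dp:
    - [37, 0, -25]
    - [37, 0, 0]
    - [20, 20, 0]
    - [0, 36, 0]
    - [0, 0, 0]
    - [0, 0, 0]
    - [0, 0, 0]
  yaw: [0, 0, 0, 0, 0, 0, 0]

```text
clock: 22.65
position: [0.3839, -0.0002, 0.1677]
tcp_rot: [[-0.983, -0.185, 0.001], [-0.185, 0.983, -0.001], [-0.001, -0.001, -1.0]]
force: [0.1, 1.0, 0.5]
opening: 0.998
```

```bash
python3 - <<'E'
from h import *
o=readout.get_obs();print(o['clock'],o['position'].round(4),np.round(o['torque'],3),np.round(o['force'],2))
im=imaging.snapshot('top')[:,:,::-1]
cv2.imwrite('pics/t23.png',cv2.resize(im[115:255,220:420],None,fx=4,fy=4,interpolation=cv2.INTER_CUBIC))
im=imaging.snapshot('side')[:,:,::-1]
cv2.imwrite('pics/s23.png',cv2.resize(im[150:270,235:395],None,fx=5,fy=5,interpolation=cv2.INTER_CUBIC))
E
```

```text
22.65 [ 3.839e-01 -2.000e-04  1.677e-01] [ 0.018 -0.008 -0.001] [0.05 0.95 0.49]
```

View pics/t23.png

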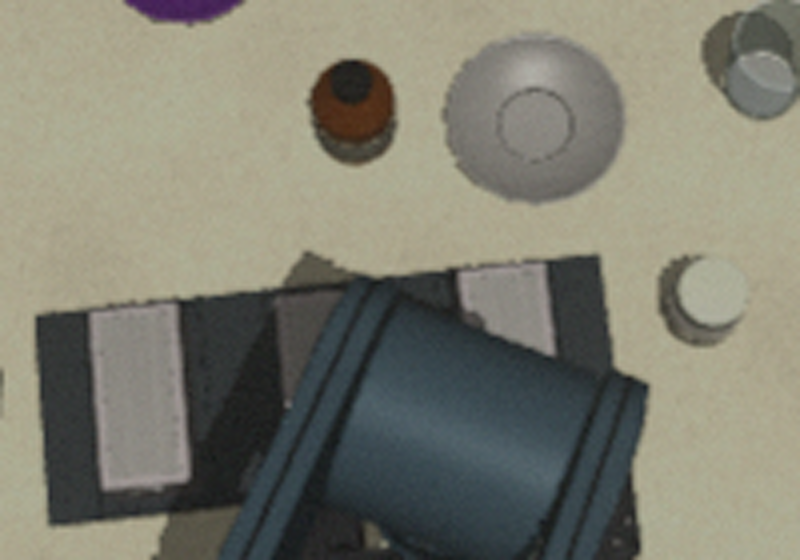

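View pics/s23.png

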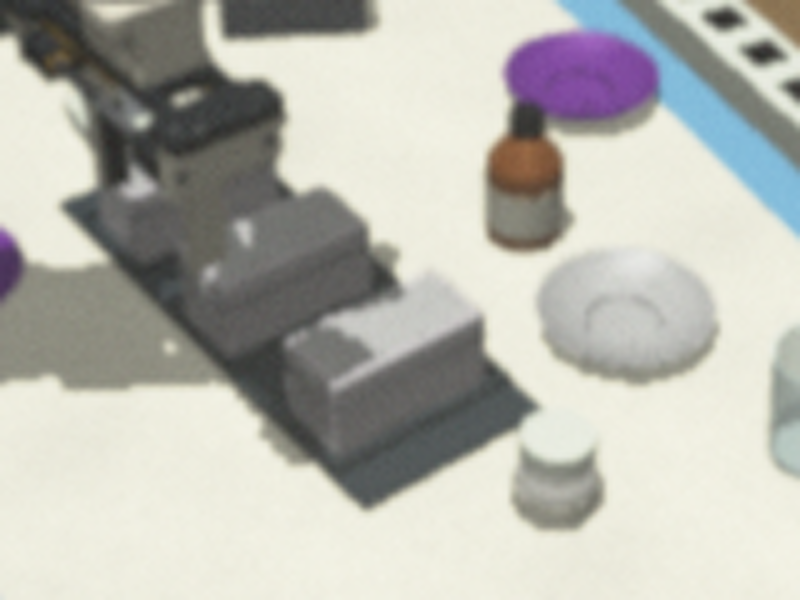

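Request:
play_rows:
  fingers: [1, 1, 1, 1, 1, 1, 1, 1]
  dp:
    - [-22, 36, 0]
    - [-23, 37, 0]
    - [-23, 37, 0]
    - [-23, 36, 0]
    - [-23, 36, 0]
    - [0, 0, 0]
    - [0, 0, 0]
    - [0, 0, 0]
  yaw: [0, 0, 0, 0, 0, 0, 0, 0]

```text
clock: 23.42
position: [0.4594, 0.1933, 0.1667]
tcp_rot: [[-0.983, -0.184, -0.002], [-0.184, 0.983, -0.001], [0.002, -0.001, -1.0]]
force: [-1.0, -0.5, 0.6]
opening: 1.0
```

Request:
play_rows:
  fingers: [1, 1, 1, 1, 1, 1, 1, 1]
  dp:
    - [0, 0, 35]
    - [0, 0, 35]
    - [0, 0, 30]
    - [0, 0, 22]
    - [0, 0, 15]
    - [0, 0, 5]
    - [0, 0, 0]
    - [0, 0, 0]
  yaw: [0, 0, 0, 0, 0, 0, 0, 0]

```text
clock: 24.08
position: [0.4599, 0.193, 0.0261]
tcp_rot: [[-0.983, -0.182, 0.0], [-0.182, 0.983, -0.0], [-0.0, -0.0, -1.0]]
force: [-0.0, -0.6, 0.6]
opening: 1.001
```

Request:
play_rows:
  fingers: [0, 0, 0, 0, 0, 0, 0]
  dp:
    - [0, 0, 0]
    - [0, 0, 0]
    - [0, 0, 0]
    - [0, 0, 0]
    - [0, 0, 0]
    - [0, 0, 0]
    - [0, 0, 0]
  yaw: [0, 0, 0, 0, 0, 0, 0]

```text
clock: 24.67
position: [0.4596, 0.195, 0.0261]
tcp_rot: [[-0.983, -0.184, 0.001], [-0.184, 0.983, 0.001], [-0.001, 0.001, -1.0]]
force: [-1.9, 4.6, 4.6]
opening: 0.619
```

Request:
play_rows:
  fingers: [0, 0, 0, 0, 0, 0, 0, 0]
  dp:
    - [0, 0, -6]
    - [0, 0, -8]
    - [0, 0, -10]
    - [0, 0, -10]
    - [0, 0, -8]
    - [0, 0, 0]
    - [0, 0, 0]
    - [0, 0, 0]
  yaw: [0, 0, 0, 0, 0, 0, 0, 0]

```text
clock: 25.33
position: [0.4591, 0.1939, 0.0674]
tcp_rot: [[-0.983, -0.184, -0.0], [-0.184, 0.983, -0.0], [0.0, -0.0, -1.0]]
force: [0.8, 0.0, -5.5]
opening: 0.624
```

```bash
python3 - <<'E'
from h import *
T=[];F=[]
for i in range(10):
    o=readout.get_obs();T.append(o['torque']);F.append(o['force'])
    im=imaging.snapshot('side')[:,:,::-1]
print(o['position'],np.mean(T,0).round(3),np.std(T,0).round(3),np.mean(F,0).round(2))
cv2.imwrite('pics/s24.png',cv2.convertScaleAbs(cv2.resize(im[130:230,225:325],None,fx=6,fy=6,interpolation=cv2.INTER_CUBIC),alpha=1.4))
E
```

```text
[0.45928982 0.19401842 0.06732994] [ 0.011  0.111 -0.012] [0.016 0.037 0.036] [-0.09  0.02 -4.97]
```

View pics/s24.png

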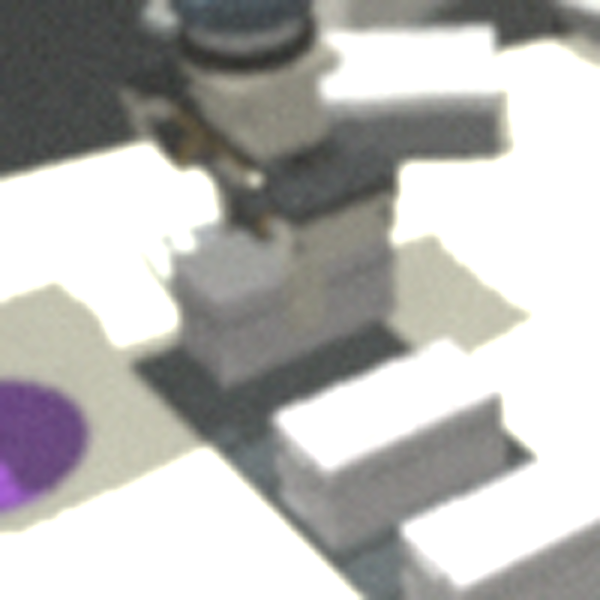

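Request:
play_rows:
  fingers: [0, 0, 0, 0, 0, 0, 0, 0, 0, 0]
  dp:
    - [0, 0, -5]
    - [0, 0, -10]
    - [0, 0, -15]
    - [0, 0, -18]
    - [0, 0, -18]
    - [0, 0, -18]
    - [0, 0, -16]
    - [0, 0, -12]
    - [0, 0, -8]
    - [0, 0, -3]
  yaw: [0, 0, 0, 0, 0, 0, 0, 0, 0, 0]

```text
clock: 26.67
position: [0.4601, 0.1942, 0.1926]
tcp_rot: [[-0.983, -0.184, 0.003], [-0.184, 0.983, 0.001], [-0.003, -0.0, -1.0]]
force: [0.0, 0.6, -4.5]
opening: 0.623
```

Request:
play_rows:
  fingers: [0, 0, 0, 0, 0, 0, 0, 0, 0, 0]
  dp:
    - [-2, -3, 0]
    - [-5, -8, 0]
    - [-8, -12, 0]
    - [-10, -16, 0]
    - [-11, -17, 0]
    - [-11, -17, 0]
    - [-11, -17, 0]
    - [-11, -17, 0]
    - [-11, -17, 0]
    - [-11, -17, 0]
  yaw: [0, 0, 0, 0, 0, 0, 0, 0, 0, 0]

```text
clock: 27.5
position: [0.5757, 0.0698, 0.1891]
tcp_rot: [[-0.983, -0.183, -0.002], [-0.183, 0.983, -0.0], [0.002, -0.0, -1.0]]
force: [0.1, 0.1, -4.9]
opening: 0.619
```

Request:
play_rows:
  fingers: [0, 0, 0, 0, 0, 0, 0, 0, 0, 0]
  dp:
    - [-11, -17, 0]
    - [-11, -17, 0]
    - [-11, -17, 0]
    - [-11, -17, 0]
    - [-11, -17, 0]
    - [-11, -16, 0]
    - [-8, -13, 0]
    - [-6, -9, 0]
    - [-3, -6, 0]
    - [0, 0, 0]
  yaw: [0, 0, 0, 0, 0, 0, 0, 0, 0, 0]

```text
clock: 28.33
position: [0.6805, -0.0414, 0.1892]
tcp_rot: [[-0.983, -0.182, -0.001], [-0.182, 0.983, -0.0], [0.001, 0.0, -1.0]]
force: [0.8, -0.1, -6.0]
opening: 0.623
```

```bash
python3 - <<'E'
from h import *
im=imaging.snapshot('side')[:,:,::-1];cv2.imwrite('pics/s25.png',cv2.convertScaleAbs(cv2.resize(im[100:260,235:435],None,fx=4,fy=3.75,interpolation=cv2.INTER_CUBIC),alpha=1.2))
o=readout.get_obs();print(o['clock'],o['position'],np.round(o['torque'],3),np.round(o['force'],2))
E
```

```text
28.3833 [ 0.67990479 -0.04017624  0.18947676] [ 0.016  0.121 -0.05 ] [-0.79  0.06 -5.02]
```

View pics/s25.png

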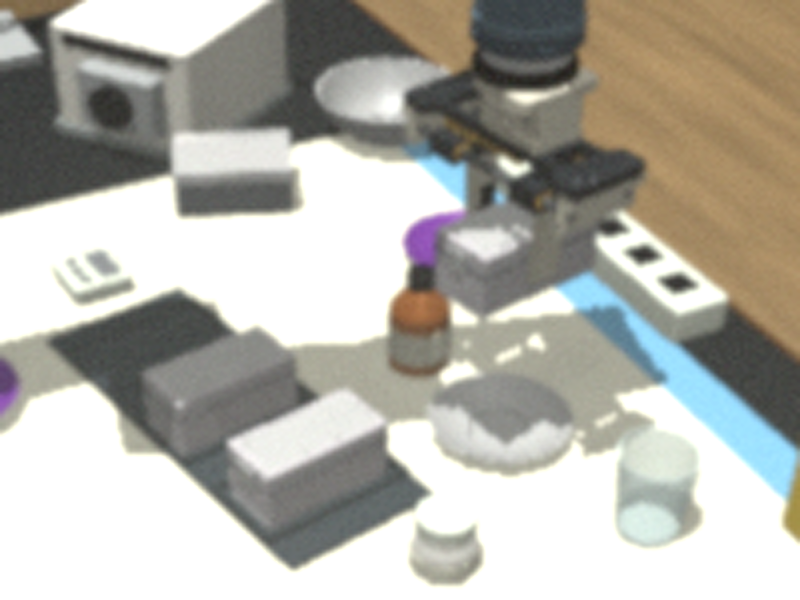

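Tin is over the dish and looks level. Now down about 50 mm, gently, and settle.

Request:
play_rows:
  fingers: [0, 0, 0, 0, 0, 0, 0, 0, 0, 0]
  dp:
    - [0, 0, 4]
    - [0, 0, 8]
    - [0, 0, 10]
    - [0, 0, 10]
    - [0, 0, 9]
    - [0, 0, 6]
    - [0, 0, 3]
    - [0, 0, 0]
    - [0, 0, 0]
    - [0, 0, 0]
  yaw: [0, 0, 0, 0, 0, 0, 0, 0, 0, 0]

```text
clock: 29.22
position: [0.6805, -0.0395, 0.1411]
tcp_rot: [[-0.983, -0.184, 0.001], [-0.184, 0.983, -0.0], [-0.001, -0.001, -1.0]]
force: [-0.2, -0.8, -5.7]
opening: 0.62
```

Request:
play_rows:
  fingers: [0, 0, 0, 0, 0, 0, 0, 0, 0, 0]
  dp:
    - [0, 0, 0]
    - [0, 0, 0]
    - [0, 0, 0]
    - [0, 0, 0]
    - [0, 0, 0]
    - [0, 0, 0]
    - [0, 0, 0]
    - [0, 0, 0]
    - [0, 0, 0]
    - [0, 0, 0]
  yaw: [0, 0, 0, 0, 0, 0, 0, 0, 0, 0]

```text
clock: 30.05
position: [0.68, -0.0394, 0.1405]
tcp_rot: [[-0.983, -0.184, -0.0], [-0.184, 0.983, -0.0], [0.0, -0.0, -1.0]]
force: [-1.4, -0.4, -5.1]
opening: 0.621
```

```bash
python3 - <<'E'
from h import *
im=imaging.snapshot('side')[:,:,::-1];cv2.imwrite('pics/s26.png',cv2.convertScaleAbs(cv2.resize(im[130:270,255:415],None,fx=5,fy=4.28,interpolation=cv2.INTER_CUBIC),alpha=1.1))
o=readout.get_obs();print(o['clock'],o['position'],np.round(o['torque'],3),np.round(o['force'],2),np.abs(o['dq']).max())
im=imaging.snapshot('top')[:,:,::-1]
cv2.imwrite('pics/t26.png',cv2.resize(im[115:255,220:420],None,fx=4,fy=4,interpolation=cv2.INTER_CUBIC))
E
```

```text
30.1 [ 0.68004784 -0.03935039  0.14049599] [-0.033  0.143 -0.018] [ 0.18  0.38 -4.63] 0.11208116055509323
```

View pics/s26.png

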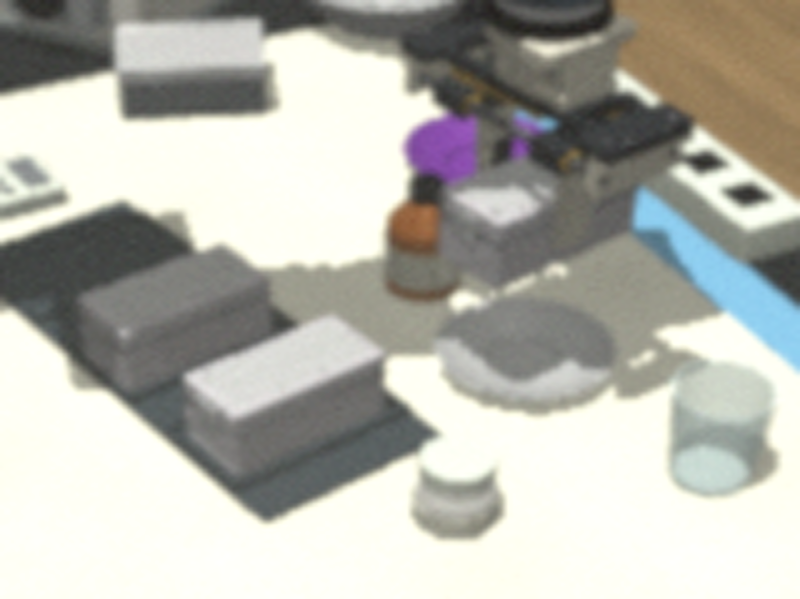

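View pics/t26.png

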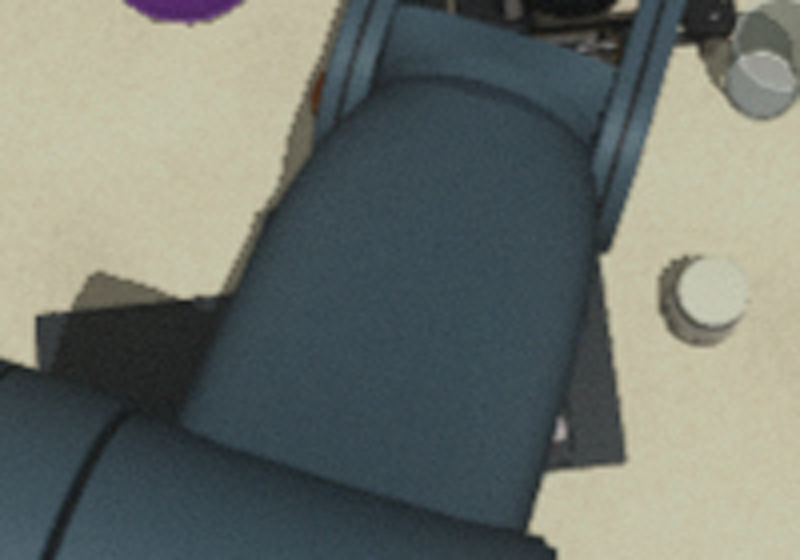

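```bash
python3 - <<'E'
from h import *
c=imaging.get_calibration('side')
f=lambda a:(np.array(a,float)+.5)/[5,4.2786]+[255,130]-.5
S=lambda a:(np.array(a,float)+.5)/5+[235,150]-.5
def rep(n,p,ctr):
    q=face_xz(c,p,ctr);d=q[1]-q[0];print(n,q.mean(0).round(4),np.degrees(np.arctan2(d[1],d[0])).round(1),np.linalg.norm(d).round(4))
rep('held bottom',f([(500,287),(634,229)]),(.684,-.039))
rep('M0',S([(235,294),(374,230)]),(.4865,.0815));rep('M',f([(124,340),(270,281)]),(.4865,.0815))
rep('R0',S([(345,388),(490,318)]),(.5147,-.033));rep('R',f([(238,417),(384,354)]),(.5147,-.033))
E
```

```text
held bottom [0.0071 0.121 ] 0.4 0.1133
M0 [0.005  0.0572] -0.2 0.1103
M [-0.0007  0.0593] 0.5 0.1154
R0 [0.0037 0.0585] -1.4 0.1121
R [-0.0013  0.0633] 0.0 0.1122
```

```bash
python3 -c "
from workcell import ticket,readout
print(readout.get_obs()['clock']);print(ticket.close_job())"
```

```text
30.15
the job is handed in; nothing more can be done
None
```

I found the loose ball in the **left tin** and handed the job in at 30.15 s, with that tin held out over the steel dish. I picked up, rocked and set down all three tins, from left to right.

**Rocking:** The tool can only turn about its own vertical axis. So I gripped each tin about 40 mm off centre and jolted it upward until it pivoted between the pads, then levelled it again against its bay floor. The dips measured in the side picture were about 44° left, 24° middle and 31° right.

**Which tin rattles:**

| Tin | Rocked: measured torque | Rocked: expected for a fixed ball |
|---|---|---|
| Left | 0.26 N m at 19°, about 0.18 N m at 44° | 0.17 and 0.095 N m |
| Middle | 0.15 N m at 24° | about 0.19 N m |
| Right | 0.14 N m at 31° | about 0.17 N m |

The left tin, lifted again at its centre, still read 0.11 N m of imbalance, where a fixed ball would give about 0.02.

**Last checks:**
- **Held tin:** the side picture shows it level within about 1°, with its centre about 0.15 m above the bench. The gripper stood at (0.680, -0.039) against my dish estimate of (0.684, -0.040), and the arm was still.
- **Other two tins:** both stand upright in their own bays, level within about 1° and roughly 5 mm nearer the robot than they started.
- **Bystanders:** those visible in the last pictures look unmoved.

**What went wrong or disagreed:**
- The left tin was first set down about 13 mm off, probably on a rib, so I lifted it and put it back.
- The right tin was gripped about 8 mm off sideways, which I corrected before setting it down.
- The side camera reads about 9 mm differently from the top and wrist cameras in y. I used it only for tilts and shifts.
- The arm hid the dish and most of the tray from the top camera at the end, so the final positions come from the side view and the arm's own readings.

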